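Stir the bead bath

ROBOT

A 7-joint arm with a two-finger parallel gripper is mounted at the origin on the work surface. World frame = base frame: x ahead of the robot, y to its left, z up, the work surface at z = 0. Lengths are in m, angles in rad, forces in N, time in s.
With the tool pointing down it reaches from about 0.425 to 0.925 m from the base axis. Payload 6.8 kg.
Tool frame: the origin (TCP) lies midway between the tips of the shut fingers; the grasp point (between the pads) lies 19 mm behind it (r.grip_depth is the distance from the TCP to the grasp point, in m); z points along the fingers, y is the line along which they close (so a half turn about z gives the same grasp; the last joint's range is limited). The gripper opens to 85 mm and grips with 20 to 120 N. Pads are 22 mm wide; open, the fingers measure 114 mm over their backs; the gripper's body (76 mm by 85 mm) begins 54 mm behind the grasp point. The pads swing forward as they close: fully open they stand 13 mm farther back than shut.
Start: joints at [1.105, 0.477, 0.022, 1.555, -0.011, 1.109, -0.083], TCP at [0.236, -0.632, 0.201] pointing down, gripper open.
Joint ranges: [-2.96, 2.96], [-0.34, 2.1], [-1.41, 1.46], [0.24, 2.44], [-1.37, 4.51], [0.17, 1.92], [-2.96, 2.96]. Speed limits (rad/s): [2.39, 2.39, 3.14, 3.14, 3.14, 3.14, 3.14].

INTERFACE

Orientations are given as a rotation vector (axis times angle).
In Python, from bench import telemetry, grab_frame, calibration, order, silhouettes, r gives the robot as it stands.
- The arm moves only by the tool apply_moves, never from a script. Its argument "moves" is a list of rows, each a list of 7 numbers: the turn, a rotation vector about the tool's x, y, z scaled (see below), then the shift along the tool's x, y, z scaled (see below), then the opening, from -1 (shut) to 1 (fully open). A call has exactly 8 rows; each row shifts and turns the commanded pose from where the row before left it, along the tool's axes as they then stand; what a row does not reach is not made up. The controller multiplies each number of a shift by 1000 mm and each number of a turn by 6 degrees. A row lasts 1/12 s, in which the tool goes at most 41.7 mm and 7.16 degrees, less where a joint would pass 70% of its speed; a pose out of reach is approached as far as the arm can. A call with a number of a shift or a turn outside -1 to 1 is refused whole. A call with a gripper value outside its range is refused whole. The fingers move at their own pace and stop on an object; "grip_force" is the grip in N (left out, the last holds). Time passes only in rows, so rows that do not move let the fingers close, or fill a call up. It gives the time, the measured TCP pose, the force, the opening and the grip force at its end, in the units of the state.
- telemetry.get_obs(): the state, without advancing time (a new reading comes with each control period).
- grab_frame(name): name is "scene" or "side" or "wrist"; returns the picture (384x512x3 uint8, blue, green, red); there is no depth.
- calibration(name): a dict with "fx", "fy", "cx", "cy" (pixels), "world_from_camera" (4x4, takes a point from camera to world coordinates); the wrist camera has in their place "mount" (4x4, takes a point from camera to tool coordinates, whose origin is the TCP and whose axes are the flange's). Camera axes: x right, y down, z forward; pixel columns grow to the right and rows downward; lengths in m; the calibration is good to about 2 mm. A picture is of the moment at which its call begins: read the wrist's pose just before it. calibration takes no time and is no camera call.
- order.hand_in(): hands the job in; it is judged then, once.
Trained networks look in the newest picture that a camera, given by its name, has taken for a name from the list of things; names that differ only in an ending like _2 or _b are one class to them, and where a whole thing is asked for, a point or a joint stands for the part that bears it (a point fixed in the world has none). Each returns a list of dicts, best first, with "p" (0 to 1); they miss things now and then, are a little off and sometimes report something else, mostly with a low value. They report only what shows in the picture. A call takes as long as a camera call. They do not tell look-alikes from the thing itself.
- silhouettes(thing, camera): "mask" (384x512 bool, what is visible of it) and "extent" ([centre column, centre row, width, height] in pixels, round what is visible of it).
The state is a dict: "clock": time; "joints": joint angles; "qvel": joint speeds; "tau": joint torques, N m; "tcp_pos": TCP position; "orientation": TCP orientation; "contact_force": force on the tool from outside, world axes, zero at the start; "moment": the same for the moment, N m; "grip_width": finger opening in m; "gripper_force": force on a finger pad.
Only numpy, scipy, OpenCV 4.12 (cv2) and the standard library are available. Lean on these libraries where they do the work, as an engineer would, in place of code of your own. Each camera call takes 0.05 s, during which the arm holds its last target. There are 200 camera calls.

TASK

Slide the bath's clear guard fully open, take the stirring rod from its rest and, starting at the far side of the bowl, stir the beads clockwise (seen from above) with the rod's foot near the bottom: two full, wide turns along the bowl's wall, ending at the far side again, so that the beads change places. Then lay the rod back in its rest as it was and slide the guard fully shut. Keep all the beads in the bowl, do not strike the hood, and leave the other things standing where they are.

Things in the scene. Friction and masses are not known exactly. Their poses are not given: they have to be found in the camera images.
- bath_floor (a point): Centre of the bowl's flat inner floor, 40 mm above the table; axes as bath. The steel bowl is sunk in the bath: inner radius 58 mm at the floor, flaring straight to 68 mm at the rim, 32 mm above the floor. Seven loose chunky beads lie in it: one near the centre and six in a ring about 40 mm from it, with gaps between them.
- bath: Fixed grey bead bath; origin under the bowl's centre at table height, x to its rear (away from the robot, the far side), y to its left, z up. Deep x -120 to 120 mm, wide y -85 to 225 mm. Aluminium deck 70 mm above the table; 6 mm wide rails along y at x = -82 and 82 mm rise to 78 mm.
- hood: Clear hood fixed on the bath, origin and axes as bath. Level 8 mm roof, underside 200 mm above the table, x -20 (front edge, steel strip) to 110, y -100 to 100 mm; 14 mm rear posts at x 100, y -78 and 90 mm. Front and sides open. An upright rod does not get in; rod and hand leaning back towards the robot about 30 degrees do. Not to be struck.
- guard (a joint): Sliding clear guard over the bowl: 0 m = fully shut, 0.145 m = fully open, at its stop; grows as it slides to the bath's left (+y). About 1.5 N of friction; it stays where it is left. Its plate is 150 mm wide in y, its top 84 to 86 mm above the table.
- guard_handle (a point): Grip point of the guard's black upright handle tab, 115 mm above the table, at x -106 mm from the bowl's centre, and y = the guard joint's value, axes as the bath. The tab is 14 mm thick in y, 30 mm long in x, and stands from 85 to 129 mm above the table.
- rod: Stirring rod. Origin: centre of its 18 mm steel ball foot; z along the rod to its top. 10 mm square steel shaft up to z = 150 mm, then a flat black rubber grip, 24 mm in x, 14 mm in y, from z = 150 to 200 mm (the top). 70 to 120 g, balance point near z = 100 mm. It starts in the trough. Hold it hard (about 100 N): it can turn in the fingers when beads push on the foot.
- trough: Fixed inclined trough of the grey rod rest; origin and axes are the parked rod's: z along it, up and leaning 30 deg from vertical towards the robot; x out of the open face; y across. Floor at x = -5 mm, 4 mm side walls up to x = 7 mm, 20 mm apart, from z = 14 to 130 mm; a 30 x 34 mm ledge at z = -9 mm carries the foot. Foot plate 145 x 75 mm.
- rest_foot (a point): Where the centre of the rod's ball foot lies when parked, 35 mm above the table (the origin of trough).
- rack: Fixed white rack of capped tubes, 90 x 160 mm, 80 mm high, origin under its centre. It and the rod rest stand on either side of the bath, either way round.
- bottle: Bystander: amber bottle, 64 mm diameter, 150 mm high, origin under its centre.
- jar: Bystander: white jar, 70 mm diameter, 100 mm high, origin under its centre.
- beaker: Bystander: empty glass beaker, 70 mm diameter, 85 mm high, origin under its centre.
- tipbox: Bystander: pipette-tip box, 85 x 120 mm, 66 mm high, origin under its centre.
- bead0: Loose white slippery (friction about 0.12) plastic bead, a short plain cylinder of 22 mm diameter and 24 mm height, 20 g, standing on end in the bowl at the start; origin at its centre.
- bead1: Loose white slippery (friction about 0.12) plastic bead, a short plain cylinder of 22 mm diameter and 24 mm height, 20 g, standing on end in the bowl at the start; origin at its centre.
- bead2: Loose white slippery (friction about 0.12) plastic bead, a short plain cylinder of 22 mm diameter and 24 mm height, 20 g, standing on end in the bowl at the start; origin at its centre.
- bead3: Loose white slippery (friction about 0.12) plastic bead, a short plain cylinder of 22 mm diameter and 24 mm height, 20 g, standing on end in the bowl at the start; origin at its centre.
- bead4: Loose white slippery (friction about 0.12) plastic bead, a short plain cylinder of 22 mm diameter and 24 mm height, 20 g, standing on end in the bowl at the start; origin at its centre.
- bead5: Loose white slippery (friction about 0.12) plastic bead, a short plain cylinder of 22 mm diameter and 24 mm height, 20 g, standing on end in the bowl at the start; origin at its centre.
- bead6: Loose white slippery (friction about 0.12) plastic bead, a short plain cylinder of 22 mm diameter and 24 mm height, 20 g, standing on end in the bowl at the start; origin at its centre.
There are look-alikes about, which are no part of the job. Of the things that look like the rod, the middle-sized one is meant.

How it is judged:
On the way, in this order (a step that is already met when the one before it is completed fails the run):
1. with the guard slid fully open, the rod's ball foot is down among the beads at the far side of the bowl (value of joint guard above 0.132 m and x of rod in the frame of bath_floor above 0.012 m and y of rod in the frame of bath_floor between -0.012 and 0.012 m and horizontal distance between rod and bath_floor below 0.06 m and z of rod in the frame of bath_floor below 0.026 m), for 0.04 s.
2. the rod's ball foot is down among the beads at the right-hand side of the bowl (y of rod in the frame of bath_floor below -0.012 m and x of rod in the frame of bath_floor between -0.012 and 0.012 m and horizontal distance between rod and bath_floor below 0.06 m and z of rod in the frame of bath_floor below 0.026 m), for 0.04 s.
3. the rod's ball foot is down among the beads at the near side of the bowl (x of rod in the frame of bath_floor below -0.012 m and y of rod in the frame of bath_floor between -0.012 and 0.012 m and horizontal distance between rod and bath_floor below 0.06 m and z of rod in the frame of bath_floor below 0.026 m), for 0.04 s.
4. the rod's ball foot is down among the beads at the left-hand side of the bowl (y of rod in the frame of bath_floor above 0.012 m and x of rod in the frame of bath_floor between -0.012 and 0.012 m and horizontal distance between rod and bath_floor below 0.06 m and z of rod in the frame of bath_floor below 0.026 m), for 0.04 s.
5. the rod's ball foot is down among the beads at the far side of the bowl (x of rod in the frame of bath_floor above 0.012 m and y of rod in the frame of bath_floor between -0.012 and 0.012 m and horizontal distance between rod and bath_floor below 0.06 m and z of rod in the frame of bath_floor below 0.026 m), for 0.04 s.
6. the rod's ball foot is down among the beads at the right-hand side of the bowl (all of step 2), for 0.04 s.
7. the rod's ball foot is down among the beads at the near side of the bowl (all of step 3), for 0.04 s.
8. the rod's ball foot is down among the beads at the left-hand side of the bowl (all of step 4), for 0.04 s.
9. the rod's ball foot is down among the beads at the far side of the bowl (all of step 5), for 0.04 s.
10. the rod lies in its rest again, released (distance between rod and rest_foot below 0.015 m and angle between the z axis of rod and the z axis of trough, either way round below 0.12 rad and contact force between the fingers and rod below 0.1 N and linear speed of rod below 0.03 m/s), for 0.2 s.
At the end, for the whole second after the job is handed in: Guard shut within 6 mm; rod released, at rest in its trough, foot within 15 mm of its parked place and aligned to 0.12 rad; all beads in the bowl, and of each bead group (1,3,5), (0,2,4,6) at least one over 12 mm from its start (value of joint guard below 0.006 m and distance between rod and rest_foot below 0.015 m and angle between the z axis of rod and the z axis of trough, either way round below 0.12 rad and linear speed of rod below 0.02 m/s and contact force between the fingers and rod below 0.1 N and horizontal distance between each of bead0, bead1, bead2, bead3, bead4, bead5, bead6 and bath_floor below 0.065 m and z of each of bead0, bead1, bead2, bead3, bead4, bead5, bead6 in the frame of bath_floor below 0.04 m and distance of any of bead1, bead3, bead5 from where it was at the start of the episode above 0.012 m and distance of any of bead0, bead2, bead4, bead6 from where it was at the start of the episode above 0.012 m); the robot touches nothing.
It fails at once if the bottle, jar, beaker or tip box is pushed more than 30 mm or tipped over (distance of any of bottle, jar, beaker, tipbox from where it was at the start of the episode above 0.03 m or angle between any of bottle, jar, beaker, tipbox's own z axis and vertical above 0.35 rad).
It fails at once if a bead is thrown out of the bowl (horizontal distance between any of bead0, bead1, bead2, bead3, bead4, bead5, bead6 and bath_floor above 0.085 m).
It fails at once if the hood is struck (more than 10 N) by the robot or by the rod (contact force between any of the arm, the fingers, rod and hood above 10 N).
It also fails if it takes over 72 s, if anything falls off the work surface, if the arm or the gripper's body presses on something with over 40 N, if the wrist force passes 120 N, or if a joint passes its speed limit or range.

## Working session

There is one attempt and no reset: what is moved stays moved. The work goes in short steps, Python scripts to look and compute and a tool call to move; the robot and the scene stay as the last step left them, time stands still between calls to the robot, and variables do not carry over. Pictures are saved under pics/ and viewed, at most 10 in all, crops included, and the job is handed in when it is done.

Besides the shell and the picture viewer there is one more tool, called as name(argument=value, ...) on one line, values as JSON. apply_moves: Moves the arm, as the interface text tells. Its arguments: {"type":"object","properties":{"moves":{"type":"array"},"grip_force":{"type":"number"}},"required":["moves"]}

```bash
ls; mkdir -p pics
cat > h.py <<'E'
import numpy as np, cv2, json
from scipy.spatial.transform import Rotation as R
from bench import telemetry, grab_frame, calibration, order, silhouettes, r
E
python3 - <<'E'
from h import *
o=telemetry.get_obs(); print(o['clock'],o['tcp_pos'],o['orientation'],o['grip_width'])
ims=[]
for c in('scene','side','wrist'):
    im=grab_frame(c); cv2.imwrite(f'pics/{c}0.png',cv2.resize(im,(800,600)) if c!='wrist' else im)
    k=calibration(c); print(c,{a:(np.round(v,3).tolist()) for a,v in k.items()})
    for t in('rod','bath','rack','hood','guard','trough','guard_handle','bottle','jar','beaker','tipbox','bead0'):
        if c=='wrist' : continue
        print(t,[(round(d['p'],2),np.round(d['extent']).tolist()) for d in silhouettes(t,c)[:4 if t!='bead0' else 8]])
E
```

```text
pics
0.0 [ 0.23615488 -0.63165371  0.19982092] [-3.08970017e+00 -5.58777674e-01  6.84273383e-04] 0.08562239369774605
scene {'fx': 382.992, 'fy': 382.992, 'cx': 255.963, 'cy': 187.42, 'world_from_camera': [[-0.85, -0.499, 0.169, 0.318], [-0.527, 0.803, -0.279, 0.237], [0.004, -0.326, -0.945, 1.124], [0.0, 0.0, 0.0, 1.0]]}
rod [(0.91, [378.0, 188.0, 95.0, 21.0]), (0.65, [309.0, 108.0, 20.0, 13.0]), (0.48, [259.0, 80.0, 37.0, 18.0])]
bath [(0.79, [209.0, 171.0, 120.0, 157.0])]
rack [(0.74, [171.0, 314.0, 63.0, 66.0]), (0.67, [141.0, 264.0, 34.0, 25.0])]
hood [(0.79, [203.0, 135.0, 76.0, 76.0])]
guard [(0.63, [228.0, 169.0, 80.0, 62.0])]
trough [(0.66, [287.0, 116.0, 25.0, 15.0])]
guard_handle [(0.78, [228.0, 169.0, 89.0, 61.0])]
bottle []
jar [(0.87, [141.0, 264.0, 29.0, 34.0]), (0.4, [287.0, 114.0, 27.0, 13.0])]
beaker [(0.98, [300.0, 189.0, 25.0, 34.0])]
tipbox [(0.92, [259.0, 272.0, 52.0, 55.0])]
bead0 []
side {'fx': 473.089, 'fy': 473.089, 'cx': 257.551, 'cy': 191.01, 'world_from_camera': [[0.453, 0.849, -0.271, 0.905], [0.891, -0.432, 0.138, -0.246], [0.001, -0.304, -0.953, 1.456],
[... 215 characters left out ...]
90.0, 81.0])]
guard [(0.62, [247.0, 209.0, 52.0, 40.0])]
trough [(0.84, [178.0, 243.0, 28.0, 42.0])]
guard_handle [(0.73, [249.0, 208.0, 58.0, 45.0]), (0.51, [173.0, 230.0, 26.0, 47.0])]
bottle [(0.77, [202.0, 280.0, 28.0, 29.0])]
jar [(0.82, [373.0, 192.0, 32.0, 26.0])]
beaker [(0.57, [213.0, 175.0, 26.0, 28.0]), (0.19, [178.0, 243.0, 29.0, 37.0])]
tipbox [(0.79, [286.0, 139.0, 39.0, 35.0]), (0.62, [180.0, 241.0, 23.0, 40.0]), (0.43, [363.0, 146.0, 61.0, 48.0])]
bead0 [(0.43, [364.0, 146.0, 61.0, 50.0])]
wrist {'fx': 330.605, 'fy': 330.605, 'cx': 261.375, 'cy': 190.718, 'mount': [[-0.0, -0.964, -0.265, 0.068], [1.0, -0.0, 0.001, -0.0], [-0.001, -0.265, 0.964, -0.173], [0.0, 0.0, 0.0, 1.0]]}
```

View pics/scene0.png

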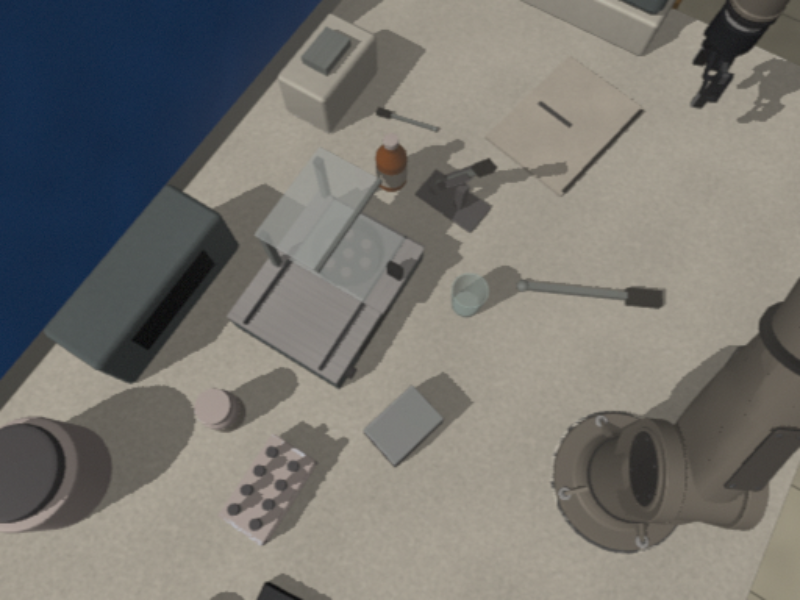

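View pics/side0.png

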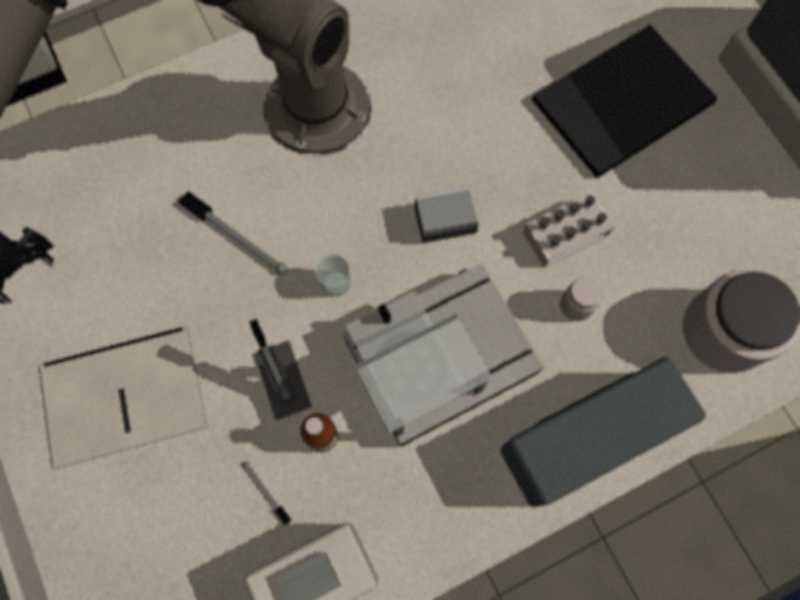

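```bash
cat >> h.py <<'E'
from scipy.optimize import least_squares
def proj(c,P,T=None):
    k=calibration(c); W=k['world_from_camera'] if T is None else T
    W=np.asarray(W); q=(np.atleast_2d(P)-W[:3,3])@W[:3,:3]
    return np.c_[k['fx']*q[:,0]/q[:,2]+k['cx'],k['fy']*q[:,1]/q[:,2]+k['cy']]
def T3(p): 
    T=np.eye(4);T[:3,:3]=R.from_euler('z',p[2]).as_matrix();T[:2,3]=p[:2];return T
def wristT(o):
    T=np.eye(4);T[:3,:3]=R.from_rotvec(o['orientation']).as_matrix();T[:3,3]=o['tcp_pos'];return T@np.asarray(calibration('wrist')['mount'])
def fit(obs,p0):
    """obs: list of (cam,T,local pts,pix)"""
    f=lambda p:np.concatenate([(proj(c,np.asarray(P)@T3(p)[:3,:3].T+T3(p)[:3,3],T)-np.asarray(px)).ravel() for c,T,P,px in obs])
    s=least_squares(f,p0,loss='soft_l1'); return s.x,f(s.x).reshape(-1,2)
def moves(Tn,To=None): pass
c30,s30=np.cos(np.pi/6),np.sin(np.pi/6)
# rest: frame origin under foot, x = out of open face horizontally; rod z axis = (s30,0,c30)
def rodpt(z,x=0,y=0): return np.array([z*s30+x*c30, y, .035+z*c30-x*s30])
E
python3 - <<'E'
from h import *
s=.64
B=np.array([[-.106,0,.129],[-.120,-.085,.07],[-.12,.225,.07],[.12,.225,.07]])
b,res=fit([('scene',None,B,np.array([[396,265],[423,250],[340,385],[232,317]])*s),
 ('side',None,np.vstack([B,[[.12,-.085,.07]]]),np.array([[385,310],[347,330],[485,268],[541,368],[402,440]])*s)],[.6,-.2,0])
print(b,res.round(1).tolist())
q,res=fit([('scene',None,[rodpt(.2),rodpt(.15)],np.array([[490,164],[470,170]])*s),('side',None,[rodpt(.2),rodpt(0)],np.array([[254,323],[287,397]])*s)],[.5,-.4,3.1])
print(q,res.round(1).tolist())
E
```

```text
[ 0.63609656 -0.09089303  0.00653611] [[-1.4, 1.6], [0.3, -1.9], [-3.8, -0.3], [-4.6, -0.3], [-0.3, -1.2], [-2.6, 0.0], [-1.7, -4.2], [1.6, -1.4], [-1.6, 0.7]]
[ 0.57508934 -0.32785849  3.03472283] [[-1.1, 0.1], [2.3, -0.4], [0.3, 0.8], [-0.1, -1.3]]
```

apply_moves(moves=[[0, 0, 0.684, 0, 0, -0.035, 0.0], [0, 0, 0.684, 0, 0, -0.035, 0.0], [0, 0, 0.684, 0, 0, -0.035, 0.0], [0, 0, 0.684, 0, 0, -0.035, 0.0], [0, 0, 0.684, 0, 0, -0.035, 0.0], [0, 1, 0, 0, -0.035, 0, 0.0], [0, 1, 0, 0, -0.035, 0, 0.0], [0, 1, 0, 0, -0.035, 0, 0.0]])

```text
clock: 2.02
tcp_pos: [0.2373, -0.5272, 0.3773]
orientation: [3.098, 0.0, 0.499]
contact_force: [-1.0, -0.7, 0.6]
grip_width: 0.043
gripper_force: 0.0
```

apply_moves(moves=[[0, 1, 0, 0, -0.035, 0, 0.0], [0, 1, 0, 0, -0.035, 0, 0.0], [0, 0, 0, 0.02, -0.03, 0.01, 0.0], [0, 0, 0, 0.02, -0.03, 0.01, 0.0], [0, 0, 0, 0.02, -0.03, 0.01, 0.0], [0, 0, 0, 0.02, -0.03, 0.01, 0.0], [0, 0, 0, 0.02, -0.03, 0.01, 0.0], [0, 0, 0, 0, 0, 0, 0]])

```text
clock: 2.68
tcp_pos: [0.3519, -0.3008, 0.3833]
orientation: [-3.033, -0.015, -0.814]
contact_force: [-0.5, -0.4, 0.3]
grip_width: 0.0424
gripper_force: 0.0
```

Run:
```python
from h import *
o=telemetry.get_obs(); print(o['clock'],o['tcp_pos'],R.from_rotvec(o['orientation']).as_matrix().round(3).tolist(),o['grip_width'])
im=grab_frame('wrist'); cv2.imwrite('pics/w1.png',cv2.resize(im,(800,600),interpolation=cv2.INTER_CUBIC))
np.savez('w1.npz',T=wristT(o),im=im)
```

```text
2.6833 [ 0.35185394 -0.30081051  0.38334471] [[0.866, 0.009, 0.5], [0.009, -1.0, 0.004], [0.5, 0.001, -0.866]] 0.04238477777705374
```

View pics/w1.png

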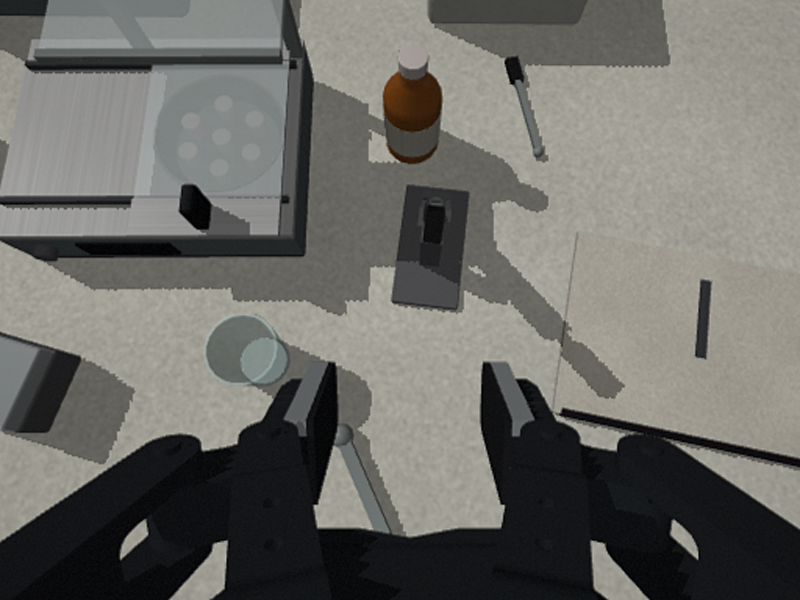

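Run:
```python
from h import *
im=np.load('w1.npz')['im']
a=im[110:205,245:305]; b=im[100:195,90:163]
up=lambda x:cv2.convertScaleAbs(cv2.resize(x,None,fx=6,fy=6,interpolation=cv2.INTER_CUBIC),alpha=1.6,beta=10)
cv2.imwrite('pics/w1c.png',np.hstack([up(a),up(b)]))
```

```text
(no output)
```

View pics/w1c.png

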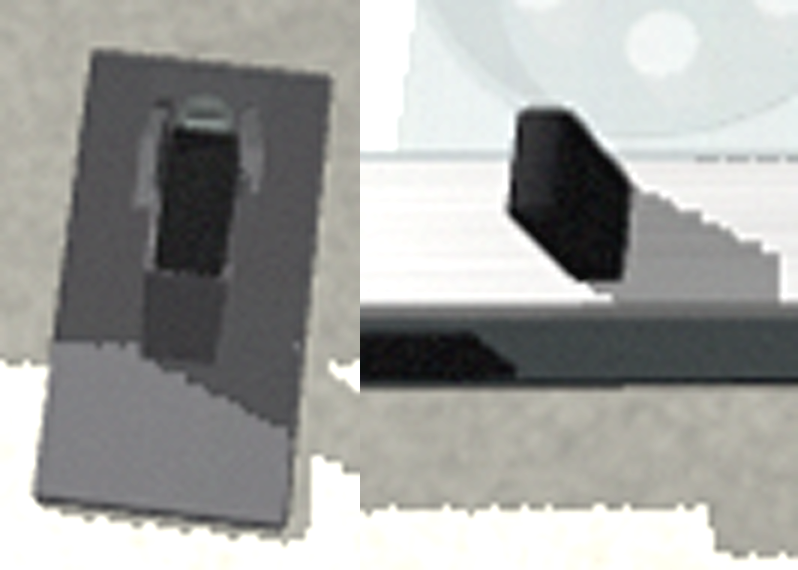

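Run:
```python
from h import *
T=np.load('w1.npz')['T']
cv=lambda pts,ox,oy,u0=0:np.c_[ox+(np.array(pts)[:,0]-u0+.5)/6-.5, oy+(np.array(pts)[:,1]+.5)/6-.5]
H=[[-.091,.007,.129],[-.091,-.007,.129],[-.121,.007,.129],[-.121,.007,.085],[-.121,-.007,.085],[-.091,-.007,.085]]
hp=cv([[518,108],[572,110],[508,210],[585,278],[622,280],[630,183]],90,100,360)
s=.64
obs=[('wrist',T,H,hp),('wrist',T,[[0,0,.064],[-.12,-.085,.07]],np.array([[222,136],[305,237]])*s)]
b,res=fit(obs,[.636,-.09,0]); print('wrist only',b.round(4),res.round(1).tolist())
B=np.array([[-.106,0,.129],[-.120,-.085,.07],[-.12,.225,.07],[.12,.225,.07]])
b2,res=fit(obs+[('scene',None,B,np.array([[396,265],[423,250],[340,385],[232,317]])*s),
 ('side',None,np.vstack([B,[[.12,-.085,.07]]]),np.array([[385,310],[347,330],[485,268],[541,368],[402,440]])*s)],b)
print('all',b2.round(4),res.round(1).tolist())
beads=np.array([[224,103],[222,136],[191,121],[255,118],[188,150],[219,167],[254,152]])*s
k=calibration('wrist')
d=np.c_[(beads[:,0]-k['cx'])/k['fx'],(beads[:,1]-k['cy'])/k['fy'],np.ones(7)]@T[:3,:3].T
P=T[:3,3]+d*((.064-T[2,3])/d[:,2:]); print('beads world',P[:,:2].round(3).tolist())
# rod
pts=[rodpt(.2,.012,-.007),rodpt(.2,.012,.007),rodpt(.15,-.012,-.007),rodpt(.15,-.012,.007)]
rp=cv([[155,270],[222,275],[175,128],[240,130]],245,110)
pl=cv([[92,50],[328,75],[288,525],[38,498]],245,110)
def f(p):
    M=T3(p); q=np.vstack([pts,[[p[3]-.0725,-.0375,p[4]],[p[3]-.0725,.0375,p[4]],[p[3]+.0725,.0375,p[4]],[p[3]+.0725,-.0375,p[4]]]])
    return (proj('wrist',q@M[:3,:3].T+M[:3,3],T)-np.vstack([rp,pl])).ravel()
sl=least_squares(f,[.575,-.328,3.03,.03,.006]); print('rest',sl.x.round(4),f(sl.x).reshape(-1,2).round(1).tolist())
```

```text
wrist only [ 0.6389 -0.0941  0.0065] [[0.0, -0.7], [0.7, -1.0], [-0.7, 1.4], [-1.4, 1.8], [1.5, 1.5], [2.0, -0.1], [0.1, -0.7], [-8.3, -0.9]]
all [ 0.6383 -0.0931  0.0139] [[-0.3, -0.3], [0.4, -0.6], [-0.9, 1.9], [-1.5, 2.2], [1.3, 1.8], [1.7, 0.2], [-0.5, -0.4], [-8.4, -0.9], [-1.5, 0.3], [0.0, -3.2], [-3.4, -1.3], [-4.4, -0.7], [-0.9, -0.1], [-3.1, 1.3], [-2.5, -3.7], [1.3, -1.0], [-1.5, 1.8]]
beads world [[0.679, -0.092], [0.638, -0.094], [0.656, -0.058], [0.66, -0.128], [0.62, -0.059], [0.6, -0.095], [0.618, -0.131]]
rest [ 0.5729 -0.3288  3.0366  0.0352  0.    ] [[0.0, -0.0], [0.8, 0.4], [-0.2, -0.6], [-0.3, 0.2], [-0.2, 0.1], [0.3, 0.2], [-0.0, -0.1], [-0.6, -0.3]]
```

apply_moves(moves=[[0, 0, 0, 0.007, -0.0205, 0.0263, -0.35], [0, 0, 0, 0.007, -0.0205, 0.0263, -0.35], [0, 0, 0, 0.007, -0.0205, 0.0263, -0.35], [0, 0, 0, 0.007, -0.0205, 0.0263, -0.35], [0, 0, 0, 0.007, -0.0205, 0.0263, -0.35], [0, 0, 0, 0.007, -0.0205, 0.0263, -0.35], [0, 0, 0, 0.007, -0.0205, 0.0263, -0.35], [0, 0, 0, 0.007, -0.0205, 0.0263, -0.35]])

```text
clock: 3.4
tcp_pos: [0.5026, -0.1435, 0.2279]
orientation: [3.033, -0.003, 0.815]
contact_force: [0.6, -1.6, -1.0]
grip_width: 0.0278
gripper_force: 0.0
```

apply_moves(moves=[[0, 0, 0, 0.007, -0.0205, 0.0263, -0.35], [0, 0, 0, 0.007, -0.0205, 0.0263, -0.35], [0, 0, 0, 0, 0, 0, -0.35], [0, 0, 0, 0, 0, 0, -0.35], [0, 0, 0, 0, 0, 0, -0.35], [0, 0, 0, 0, 0, 0, -0.35], [0, 0, 0, 0, 0, 0, -0.35], [0, 0, 0, 0, 0, 0, -0.35]])

```text
clock: 4.07
tcp_pos: [0.5322, -0.113, 0.1974]
orientation: [3.031, -0.005, 0.809]
contact_force: [-0.8, -0.1, 0.4]
grip_width: 0.0275
gripper_force: 0.0
```

```bash
cat >> h.py <<'E'
def delta(p,Rt=None):
    """turn (units of 6 deg) then shift in the target's tool axes (m) to TCP p, orientation Rt"""
    o=telemetry.get_obs(); Rc=R.from_rotvec(o['orientation']); Rt=Rc if Rt is None else Rt
    print('now',o['clock'],o['tcp_pos'].round(4) if hasattr(o['tcp_pos'],'round') else o['tcp_pos'],'w',round(o['grip_width'],4),'F',np.round(o['contact_force'],1))
    print('turn',np.round(np.degrees((Rc.inv()*Rt).as_rotvec())/6,3),'shift',np.round(Rt.inv().apply(np.asarray(p)-o['tcp_pos']),4))
E
python3 - <<'E'
from h import *
delta([.5425,-.0945,.102])
o=telemetry.get_obs();im=grab_frame('wrist'); T=wristT(o); np.savez('w2.npz',T=T,im=im)
cv2.imwrite('pics/w2.png',im)
print(proj('wrist',[[.533,-.0945,.129]],T))
E
```

```text
now 4.0667 [ 0.5322 -0.113   0.1974] w 0.0275 F [-0.8 -0.1  0.4]
turn [0. 0. 0.] shift [-0.0387 -0.0188  0.0877]
[[237.24644713 238.81967185]]
```

View pics/w2.png

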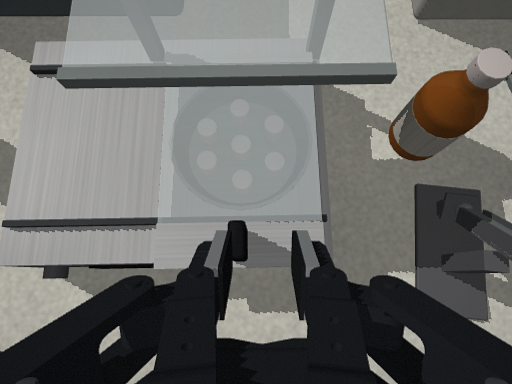

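apply_moves(moves=[[0, 0, 0, 0, -0.0188, 0, -0.35], [0, 0, 0, -0.0129, 0, 0.0292, -0.35], [0, 0, 0, -0.0129, 0, 0.0292, -0.35], [0, 0, 0, -0.0129, 0, 0.0292, -0.35], [0, 0, 0, 0, 0, 0, -0.35], [0, 0, 0, 0, -0.01, 0, -0.35], [0, 0, 0, 0, -0.018, 0, -0.35], [0, 0, 0, 0, -0.018, 0, -0.35]])

```text
clock: 4.78
tcp_pos: [0.5376, -0.0532, 0.139]
orientation: [3.022, -0.015, 0.796]
contact_force: [0.3, 0.0, -0.2]
grip_width: 0.0278
gripper_force: 0.0
```

apply_moves(moves=[[0, 0, 0, 0, -0.018, 0, -0.35], [0, 0, 0, 0, -0.018, 0, -0.35], [0, 0, 0, 0, -0.018, 0, -0.35], [0, 0, 0, 0, -0.018, 0, -0.35], [0, 0, 0, 0, -0.018, 0, -0.35], [0, 0, 0, 0, -0.008, 0, -0.35], [0, 0, 0, 0, -0.004, 0, -0.35], [0, 0, 0, 0, 0, 0, -0.35]])

```text
clock: 5.45
tcp_pos: [0.5386, 0.0505, 0.1375]
orientation: [3.024, -0.008, 0.795]
contact_force: [-0.8, -0.1, 0.2]
grip_width: 0.0277
gripper_force: 0.0
```

Run:
```python
from h import *
delta([.5415,.0575,.102])
```

```text
now 5.45 [0.5386 0.0505 0.1375] w 0.0277 F [-0.8 -0.1  0.2]
turn [0. 0. 0.] shift [-0.015  -0.0075  0.0322]
```

apply_moves(moves=[[0, 0, 0, 0, 0.021, 0, -0.35], [0, 0, 0, 0, 0.021, 0, -0.35], [0, 0, 0, 0, 0.021, 0, -0.35], [0, 0, 0, 0, 0.021, 0, -0.35], [0, 0, 0, 0, 0.021, 0, -0.35], [0, 0, 0, 0, 0.021, 0, -0.35], [0, 0, 0, 0, 0.021, 0, -0.35], [0, 0, 0, 0, 0, 0, -0.35]])

```text
clock: 6.12
tcp_pos: [0.5356, -0.1054, 0.1387]
orientation: [3.02, -0.028, 0.792]
contact_force: [-0.1, 0.5, -0.3]
grip_width: 0.0277
gripper_force: 0.0
```

Run:
```python
from h import *
Rl=R.from_matrix(np.array([[c30,0,s30],[0,-1,0],[s30,0,-c30]]))
delta([.5425,-.0945,.102]);delta([.5425,-.0945,.102],Rl)
```

```text
now 6.1167 [ 0.5356 -0.1054  0.1387] w 0.0277 F [-0.1  0.5 -0.3]
turn [0. 0. 0.] shift [-0.0121 -0.0116  0.0351]
now 6.1167 [ 0.5356 -0.1054  0.1387] w 0.0277 F [-0.1  0.5 -0.3]
turn [ 0.227  0.103 -0.114] shift [-0.0123 -0.0109  0.0352]
```

apply_moves(moves=[[0.227, 0.103, -0.114, 0, -0.011, 0, -0.35], [0, 0, 0, 0, 0, 0, -0.35], [0, 0, 0, -0.003, 0, 0.0088, -0.35], [0, 0, 0, -0.003, 0, 0.0088, -0.35], [0, 0, 0, -0.003, 0, 0.0088, -0.35], [0, 0, 0, -0.003, 0, 0.0088, -0.35], [0, 0, 0, 0, 0, 0, -0.35], [0, 0, 0, 0, 0, 0, -0.35]])

```text
clock: 6.78
tcp_pos: [0.5434, -0.0866, 0.1025]
orientation: [-3.032, -0.018, -0.811]
contact_force: [-0.7, -1.8, -0.3]
grip_width: 0.0277
gripper_force: 0.6
```

Run:
```python
from h import *
Rl=R.from_matrix(np.array([[c30,0,s30],[0,-1,0],[s30,0,-c30]]))
delta([.5425,-.0945,.102],Rl)
```

```text
now 6.7833 [ 0.5434 -0.0866  0.1025] w 0.0277 F [-0.7 -1.8 -0.3]
turn [-0.057  0.011  0.101] shift [-0.001   0.0079 -0.    ]
```

apply_moves(moves=[[0, 0, 0, 0, -0.018, 0, -0.35], [0, 0, 0, 0, -0.018, 0, -0.35], [0, 0, 0, 0, -0.018, 0, -0.35], [0, 0, 0, 0, -0.018, 0, -0.35], [0, 0, 0, 0, -0.018, 0, -0.35], [0, 0, 0, 0, -0.018, 0, -0.35], [0, 0, 0, 0, -0.018, 0, -0.35], [0, 0, 0, 0, -0.01, 0, -0.35]])

```text
clock: 7.45
tcp_pos: [0.5426, 0.03, 0.1062]
orientation: [-3.036, -0.021, -0.8]
contact_force: [0.2, -0.1, 0.1]
grip_width: 0.0279
gripper_force: 0.1
```

apply_moves(moves=[[0, 0, 0, 0, -0.004, 0, -0.35], [0, 0, 0, 0, -0.004, 0, -0.35], [0, 0, 0, 0, 0, 0, -0.35], [0, 0, 0, 0, 0, 0, -0.35], [0, 0, 0, 0, 0, 0, -0.35], [0, 0, 0, 0, 0, 0, -0.35], [0, 0, 0, 0, 0, 0, -0.35], [0, 0, 0, 0, 0, 0, -0.35]])

```text
clock: 8.12
tcp_pos: [0.5426, 0.037, 0.1058]
orientation: [-3.036, -0.021, -0.798]
contact_force: [-2.4, 2.1, 4.6]
grip_width: 0.0277
gripper_force: 2.5
```

Run:
```python
from h import *
Rl=R.from_matrix(np.array([[c30,0,s30],[0,-1,0],[s30,0,-c30]]))
delta([.5415,.0575,.102],Rl)
```

```text
now 8.1167 [0.5426 0.037  0.1058] w 0.0277 F [-2.4  2.1  4.6]
turn [-0.055  0.094  0.119] shift [-0.0029 -0.0205  0.0027]
```

apply_moves(moves=[[0, 0, 0, 0, -0.007, 0, -0.35], [0, 0, 0, 0, -0.007, 0, -0.35], [0, 0, 0, 0, -0.006, 0, -0.35], [0, 0, 0, 0, 0, 0, -0.35], [0, 0, 0, 0, 0, 0, -0.35], [0, 0, 0, 0, 0, 0, -0.35], [0, 0, 0, 0, 0, 0, -0.35], [0, 0, 0, 0, 0, 0, -0.35]])

```text
clock: 8.78
tcp_pos: [0.542, 0.0563, 0.1059]
orientation: [-3.038, -0.021, -0.794]
contact_force: [-0.2, -0.2, 0.5]
grip_width: 0.0279
gripper_force: 0.0
```

Run:
```python
from h import *
Rl=R.from_matrix(np.array([[c30,0,s30],[0,-1,0],[s30,0,-c30]]))
delta([.5415,.0575,.102],Rl)
o=telemetry.get_obs(); im=grab_frame('wrist'); cv2.imwrite('pics/w3.png',im); T=wristT(o)
print(proj('wrist',[[.6385-.106-.001,-.094+.145,.129]],T))
```

```text
now 8.7833 [0.542  0.0563 0.1059] w 0.0279 F [-0.2 -0.2  0.5]
turn [-0.045  0.117  0.118] shift [-0.0024 -0.0012  0.0031]
[[272.96201909 241.99768434]]
```

View pics/w3.png

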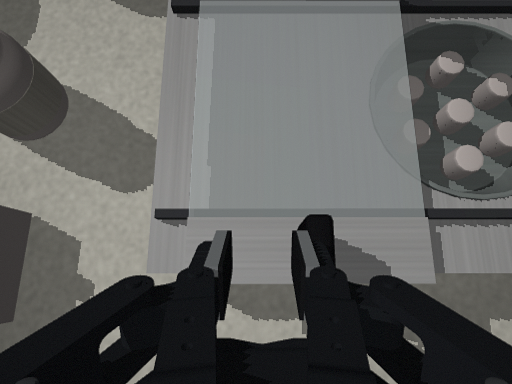

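Run:
```python
from h import *
o=telemetry.get_obs(); T=wristT(o); k=calibration('wrist')
def back(px,z):
    px=np.atleast_2d(px).astype(float); d=np.c_[(px[:,0]-k['cx'])/k['fx'],(px[:,1]-k['cy'])/k['fy'],np.ones(len(px))]@T[:3,:3].T
    return (T[:3,3]+d*((z-T[2,3])/d[:,2:])).round(4)
print(back([[306,215],[332,215]],.129).tolist())
print('guard right edge',back([[415,120],[430,210]],.086).tolist())
Rl=R.from_matrix(np.array([[c30,0,s30],[0,-1,0],[s30,0,-c30]]))
delta(np.array(o['tcp_pos'])+[0,0,.06],Rl)
```

```text
[[0.545, 0.0349, 0.129], [0.5451, 0.0221, 0.129]]
guard right edge [[0.6179, -0.0453, 0.086], [0.5566, -0.0486, 0.086]]
now 8.8333 [0.5421 0.0563 0.106 ] w 0.0278 F [-0.2  0.4 -0.6]
turn [-0.046  0.115  0.118] shift [ 0.03   0.    -0.052]
```

apply_moves(moves=[[-0.046, 0.115, 0.118, 0.01, 0, -0.0173, 0], [0, 0, 0, 0.01, 0, -0.0173, 0], [0, 0, 0, 0.01, 0, -0.0173, 0], [0, 0, 0, 0, 0.014, 0, 0], [0, 0, 0, 0, 0.014, 0, 0], [0, 0, 0, 0, 0, 0, 0], [0, 0, 0, 0, 0, 0, 0], [0, 0, 0, 0, 0, 0, 0]])

```text
clock: 9.5
tcp_pos: [0.5424, 0.0292, 0.1655]
orientation: [-3.034, -0.001, -0.813]
contact_force: [0.1, 0.7, -0.3]
grip_width: 0.0428
gripper_force: 0.0
```

Run:
```python
from h import *
Rl=R.from_matrix(np.array([[c30,0,s30],[0,-1,0],[s30,0,-c30]]))
delta([.5425,.0285,.098],Rl)
o=telemetry.get_obs(); im=grab_frame('wrist'); cv2.imwrite('pics/w4.png',im); T=wristT(o)
print(proj('wrist',[[.5325,.0285,.129]],T))
```

```text
now 9.5 [0.5424 0.0292 0.1655] w 0.0428 F [ 0.1  0.7 -0.3]
turn [-0.005 -0.001  0.005] shift [-0.0337  0.0007  0.0585]
[[263.0281503  249.84675077]]
```

View pics/w4.png

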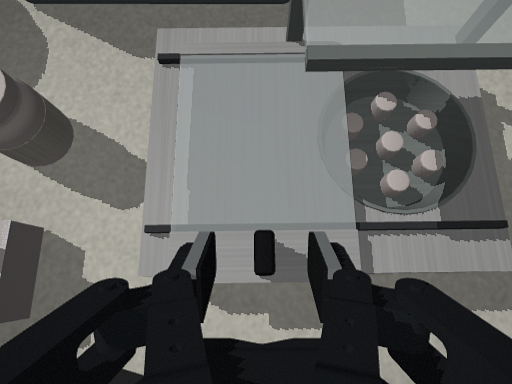

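apply_moves(moves=[[0, 0, 0, -0.0067, 0, 0.0117, 0], [0, 0, 0, -0.0067, 0, 0.0117, 0], [0, 0, 0, -0.0067, 0, 0.0117, 0], [0, 0, 0, -0.0067, 0, 0.0117, 0], [0, 0, 0, -0.0067, 0, 0.0117, 0], [0, 0, 0, 0, 0, 0, -1], [0, 0, 0, 0, 0, 0, -1], [0, 0, 0, 0, 0, 0, -1]], grip_force=40)

```text
clock: 10.22
tcp_pos: [0.5439, 0.0285, 0.1068]
orientation: [-3.038, 0.001, -0.802]
contact_force: [0.6, 0.3, 0.3]
grip_width: 0.0067
gripper_force: 0.0
```

apply_moves(moves=[[0, 0, 0, 0, -0.004, 0, -1], [0, 0, 0, 0, -0.004, 0, -1], [0, 0, 0, 0, -0.004, 0, -1], [0, 0, 0, 0, -0.004, 0, -1], [0, 0, 0, 0, -0.004, 0, -1], [0, 0, 0, 0, -0.003, 0, -1], [0, 0, 0, 0, 0, 0, -1], [0, 0, 0, 0, 0, 0, -1]])

```text
clock: 10.88
tcp_pos: [0.5441, 0.0515, 0.108]
orientation: [3.038, 0.002, 0.8]
contact_force: [0.5, -0.5, 0.3]
grip_width: 0.0003
gripper_force: 0.0
```

Run:
```python
from h import *
Rl=R.from_matrix(np.array([[c30,0,s30],[0,-1,0],[s30,0,-c30]]))
delta([.5415,.0515,.1],Rl)
```

```text
now 10.8833 [0.5441 0.0515 0.108 ] w 0.0003 F [ 0.5 -0.5  0.3]
turn [-0.001  0.079  0.01 ] shift [-0.0063 -0.      0.0056]
```

Run:
```python
from h import *
o=telemetry.get_obs(); im=grab_frame('wrist'); T=wristT(o); np.savez('w5.npz',T=T,im=im)
sc=grab_frame('scene'); sd=grab_frame('side')
print('tcp proj scene/side',proj('scene',[o['tcp_pos']]),proj('side',[o['tcp_pos']]))
a=cv2.resize(im[150:300,160:360],(800,600))[:, :]
a=cv2.resize(im[180:300,180:360],(450,300)); 
c=cv2.resize(sc[120:220,180:310],(390,300)); d=cv2.resize(sd[155:255,190:320],(390,300)); e=cv2.resize(im,(400,300))
cv2.imwrite('pics/w5.png',np.vstack([np.hstack([e,cv2.resize(a,(400,300))]),np.hstack([cv2.resize(c,(400,300)),cv2.resize(d,(400,300))])]))
```

```text
tcp proj scene/side [[220.10531273 212.70770752]] [[290.87130527 182.59297462]]
```

View pics/w5.png

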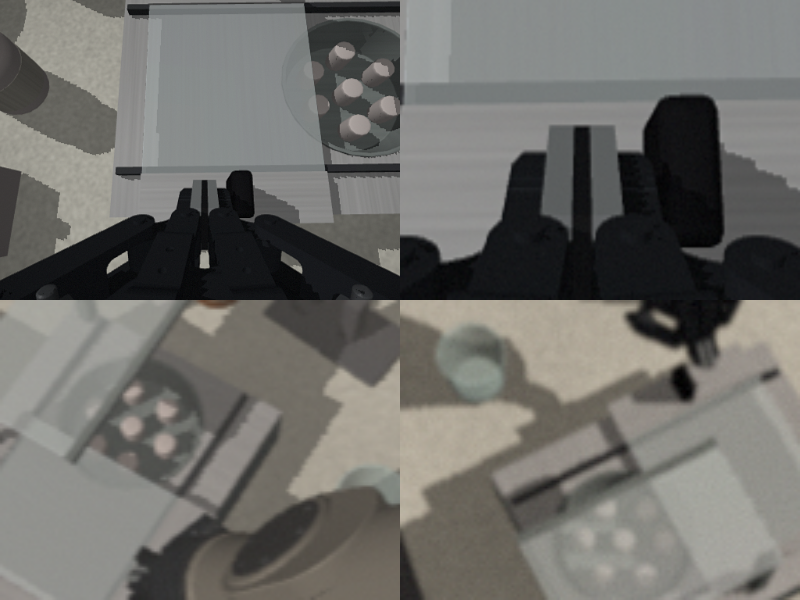

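Run:
```python
from h import *
o=telemetry.get_obs(); sd=grab_frame('side'); w=np.load('w5.npz')
x0,y0=.5325,.0285
C=np.array([[x0+a,y0+b,z] for z in(.085,.129) for a in(-.015,.015) for b in(-.007,.007)])
E_=[(0,1),(2,3),(0,2),(1,3),(4,5),(6,7),(4,6),(5,7),(0,4),(1,5),(2,6),(3,7)]
Rt=R.from_rotvec(o['orientation']).as_matrix(); p=np.array(o['tcp_pos'])
F=np.array([p,p-.05*Rt[:,2],p+.011*Rt[:,0],p-.011*Rt[:,0]])
def draw(im,c,T,ox,oy,s,w_,h_):
    a=cv2.resize(im[oy:oy+h_,ox:ox+w_],None,fx=s,fy=s,interpolation=cv2.INTER_CUBIC); a=cv2.convertScaleAbs(a,alpha=1.6)
    f=lambda P:[tuple(int(v) for v in (q-[ox,oy])*s) for q in proj(c,P,T)]
    q=f(C); [cv2.line(a,q[i],q[j],(0,255,255),1) for i,j in E_]
    q=f(F); cv2.line(a,q[0],q[1],(0,0,255),1); cv2.line(a,q[2],q[3],(0,0,255),1); return a
A=draw(sd,'side',None,255,150,8,50,55); B=draw(w['im'],'wrist',w['T'],220,190,5,80,88)
cv2.imwrite('pics/w6.png',np.hstack([A,B]))
```

```text
(no output)
```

View pics/w6.png

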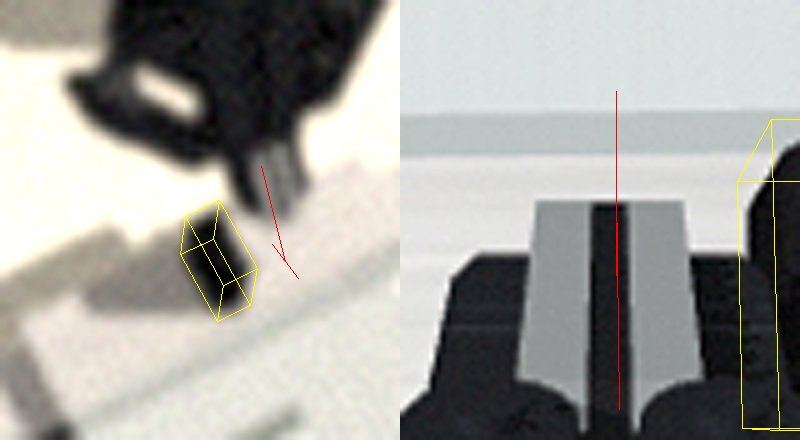

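apply_moves(moves=[[0, 0.08, 0, 0.009, 0, -0.0155, -1], [0, 0, 0, 0.009, 0, -0.0155, -1], [0, 0, 0, 0.009, 0, -0.0155, 0], [0, 0, 0, 0.003, 0.0115, -0.005, 0], [0, 0, 0, 0, 0.0115, 0, 0], [0, 0, 0, 0, 0, 0, 0], [0, 0, 0, 0, 0, 0, 0], [0, 0, 0, 0, 0, 0, 0]])

```text
clock: 11.75
tcp_pos: [0.5441, 0.0283, 0.1666]
orientation: [3.034, 0.002, 0.81]
contact_force: [0.4, 1.2, -0.8]
grip_width: 0.0428
gripper_force: 0.0
```

```bash
cat >> h.py <<'E'
Rl=R.from_matrix(np.array([[c30,0,s30],[0,-1,0],[s30,0,-c30]]))
E
python3 - <<'E'
from h import *
print({a:getattr(r,a) for a in dir(r) if not a.startswith('_') and not callable(getattr(r,a))})
delta([.5527,.0285,.08],Rl)
E
```

```text
{'grip_depth': 0.0187}
now 11.75 [0.5441 0.0283 0.1666] w 0.0428 F [ 0.4  1.2 -0.8]
turn [0.004 0.016 0.015] shift [-0.0358 -0.0002  0.0793]
```

apply_moves(moves=[[0, 0, 0, -0.006, 0, 0.0132, 0], [0, 0, 0, -0.006, 0, 0.0132, 0], [0, 0, 0, -0.006, 0, 0.0132, 0], [0, 0, 0, -0.006, 0, 0.0132, 0], [0, 0, 0, -0.006, 0, 0.0132, 0], [0, 0, 0, -0.006, 0, 0.0132, 0], [0, 0, 0, 0, 0, 0, 0], [0, 0, 0, 0, 0, 0, 0]])

```text
clock: 12.42
tcp_pos: [0.5547, 0.0266, 0.0956]
orientation: [3.042, 0.001, 0.78]
contact_force: [-0.5, -0.7, -0.3]
grip_width: 0.0426
gripper_force: 0.0
```

apply_moves(moves=[[0, 0, 0, 0, 0, 0, -1], [0, 0, 0, 0, 0, 0, -1], [0, 0, 0, 0, 0, 0, -1], [0, 0, 0, 0, 0, 0, -1], [0, 0, 0, 0, 0, 0, -1], [0, 0, 0, 0, 0, 0, -1], [0, 0, 0, 0, 0, 0, -1], [0, 0, 0, 0, 0, 0, -1]])

```text
clock: 13.08
tcp_pos: [0.5548, 0.0265, 0.0966]
orientation: [3.041, 0.005, 0.783]
contact_force: [-4.6, -0.3, 6.5]
grip_width: 0.013
gripper_force: 39.9
```

Run:
```python
from h import *
delta([.5527,.0515,.08],Rl)
```

```text
now 13.0833 [0.5548 0.0265 0.0966] w 0.013 F [-4.6 -0.3  6.5]
turn [0.008 0.185 0.036] shift [-0.0101 -0.025   0.0134]
```

apply_moves(moves=[[0, 0, 0, 0, -0.004, 0, -1], [0, 0, 0, 0, -0.004, 0, -1], [0, 0, 0, 0, -0.004, 0, -1], [0, 0, 0, 0, -0.004, 0, -1], [0, 0, 0, 0, -0.004, 0, -1], [0, 0, 0, 0, -0.004, 0, -1], [0, 0, 0, 0, -0.002, 0, -1], [0, 0, 0, 0, 0, 0, -1]])

```text
clock: 13.75
tcp_pos: [0.5543, 0.0507, 0.0966]
orientation: [3.039, 0.003, 0.777]
contact_force: [-1.6, -3.6, 2.1]
grip_width: 0.012
gripper_force: 39.4
```

Run:
```python
from h import *
delta([.5527,.0515,.08],Rl)
```

```text
now 13.75 [0.5543 0.0507 0.0966] w 0.012 F [-1.6 -3.6  2.1]
turn [0.04  0.217 0.031] shift [-0.0097 -0.0008  0.0136]
```

apply_moves(moves=[[0, 0, 0, 0, -0.003, 0, -1], [0, 0, 0, 0, -0.002, 0, -1], [0, 0, 0, 0, 0, 0, -1], [0, 0, 0, 0, 0, 0, -1], [0, 0, 0, 0, 0, 0, 0], [0, 0, 0, 0, 0, 0, 0], [0, 0, 0, 0, 0, 0, 0], [0, 0, 0, 0, 0, 0, 0]])

```text
clock: 14.42
tcp_pos: [0.5549, 0.058, 0.097]
orientation: [3.042, 0.007, 0.779]
contact_force: [0.7, 0.5, -0.1]
grip_width: 0.0428
gripper_force: 0.0
```

Run:
```python
from h import *
o=telemetry.get_obs()
delta(np.array(o['tcp_pos'])+[0,0,.08],Rl)
im=grab_frame('wrist'); T=wristT(o)
# tab seen? dark pixels between fingers in rows 205..235
g=im.max(2); 
for row in (205,212,218,224,230): 
    c=np.where(g[row,180:340]<40)[0]+180; print(row,c.min() if len(c) else None,c.max() if len(c) else None,np.diff(np.r_[c]).max() if len(c)>1 else 0)
print(proj('wrist',[[.5475,.051,.129],[.5475,.0507,.129]],T))
Rr=R.from_rotvec([0,0,3.0366-np.pi])*Rl
# rod axis world, grasp
q=np.array([.5729,-.3288]);M=T3([*q,3.0366])
print('rod foot..', (rodpt(.2)@M[:3,:3].T+M[:3,3]).round(4), (rodpt(.15)@M[:3,:3].T+M[:3,3]).round(4))
```

```text
now 14.4167 [0.5549 0.058  0.097 ] w 0.0428 F [ 0.7  0.5 -0.1]
turn [0.001 0.21  0.046] shift [ 0.04    0.     -0.0693]
205 None None 0
212 None None 0
218 None None 0
224 None None 0
230 None None 0
[[277.67458783 233.98380947]
 [278.33015036 233.98655614]]
rod foot.. [ 0.4735 -0.3183  0.2082] [ 0.4983 -0.3209  0.1649]
```

apply_moves(moves=[[0, 0.21, 0, 0.01, 0, -0.0173, 0], [0, 0, 0, 0.01, 0, -0.0173, 0], [0, 0, 0, 0.01, 0, -0.0173, 0], [0, 0, 0, 0.01, 0, -0.0173, 0], [0, 0, 0, 0.01, 0, -0.0173, 0.5], [0, 0, 0, 0, 0, 0, 0.5], [0, 0, 0, 0, 0, 0, 0.5], [0, 0, 0, 0, 0, 0, 0.5]])

```text
clock: 15.13
tcp_pos: [0.555, 0.0574, 0.195]
orientation: [3.032, 0.006, 0.812]
contact_force: [-0.1, -0.0, -0.2]
grip_width: 0.0643
gripper_force: 0.0
```

```bash
cat >> h.py <<'E'
Rr=R.from_rotvec([0,0,3.0366-np.pi])*Rl
MR=T3([.5729,-.3288,3.0366])
def rodw(z,x=0,y=0): return rodpt(z,x,y)@MR[:3,:3].T+MR[:3,3]
E
python3 - <<'E'
from h import *
o=telemetry.get_obs(); im=grab_frame('wrist'); T=wristT(o); k=calibration('wrist')
m=(im.max(2)<35).astype(np.uint8)
n,l,st,ce=cv2.connectedComponentsWithStats(m)
p=proj('wrist',[[.5325,.051,.129]],T)[0]; print('pred',p)
for i in range(1,n):
    if st[i,4]>100: print(st[i].tolist(),ce[i].round(1))
delta(rodw(.23),Rr)
E
```

```text
pred [270.30878319 270.44966631]
[40, 0, 221, 28, 1251] [121.5   8.1]
[189, 0, 127, 29, 305] [267.   23.5]
[0, 236, 512, 148, 39297] [256.9 334.5]
[421, 241, 91, 7, 411] [477.8 244.1]
[6, 250, 17, 20, 167] [ 15.8 259.9]
[261, 253, 19, 41, 737] [270.1 273. ]
[0, 300, 14, 22, 186] [  6.9 309.8]
now 15.1833 [0.5547 0.0574 0.1945] w 0.0641 F [ 0.5 -0.3 -0.7]
turn [-0.486  0.011  0.912] shift [-0.0291  0.3821 -0.0626]
```

apply_moves(moves=[[-0.243, 0, 0.456, 0, 0, -0.01, 0.5], [-0.243, 0, 0.456, 0, 0, -0.01, 0.5], [0, 0, 0, -0.0024, 0.032, -0.0036, 0.5], [0, 0, 0, -0.0024, 0.032, -0.0036, 0.5], [0, 0, 0, -0.0024, 0.032, -0.0036, 0.5], [0, 0, 0, -0.0024, 0.032, -0.0036, 0.5], [0, 0, 0, -0.0024, 0.032, -0.0036, 0.5], [0, 0, 0, -0.0024, 0.032, -0.0036, 0.5]])

```text
clock: 15.85
tcp_pos: [0.5013, -0.13, 0.223]
orientation: [3.005, -0.158, 0.803]
contact_force: [1.3, -0.5, -0.0]
grip_width: 0.0641
gripper_force: 0.0
```

apply_moves(moves=[[0, 0, 0, -0.0024, 0.032, -0.0036, 0.5], [0, 0, 0, -0.0024, 0.032, -0.0036, 0.5], [0, 0, 0, -0.0024, 0.032, -0.0036, 0.5], [0, 0, 0, -0.0024, 0.032, -0.0036, 0.5], [0, 0, 0, -0.0024, 0.032, -0.0036, 0.5], [0, 0, 0, -0.0024, 0.03, -0.0036, 0.5], [0, 0, 0, 0, 0, 0, 0.5], [0, 0, 0, 0, 0, 0, 0.5]])

```text
clock: 16.52
tcp_pos: [0.4583, -0.3166, 0.2342]
orientation: [3.005, -0.164, 0.8]
contact_force: [0.1, 0.5, -0.2]
grip_width: 0.0642
gripper_force: 0.0
```

Run:
```python
from h import *
delta(rodw(.23),Rr); delta(rodw(.14),Rr)
```

```text
now 16.5167 [ 0.4583 -0.3166  0.2342] w 0.0642 F [ 0.1  0.5 -0.2]
turn [ 0.015  0.028 -0.033] shift [0.0002 0.0001 0.0001]
now 16.5167 [ 0.4583 -0.3166  0.2342] w 0.0642 F [ 0.1  0.5 -0.2]
turn [ 0.015  0.028 -0.033] shift [0.0002 0.0001 0.0901]
```

Run:
```python
from h import *
o=telemetry.get_obs(); im=grab_frame('wrist'); T=wristT(o); np.savez('w7.npz',T=T,im=im)
print('top face corners',proj('wrist',[rodw(.2,a,b) for a,b in((.012,-.007),(.012,.007),(-.012,.007),(-.012,-.007))],T).round(1).tolist())
print('grip low front',proj('wrist',[rodw(.15,-.012,b) for b in(-.007,.007)],T).round(1).tolist())
for d in silhouettes('rod','wrist')[:3]: print(round(d['p'],2),np.round(d['extent'],1).tolist())
g=cv2.cvtColor(im,cv2.COLOR_BGR2GRAY)
for rr in range(185,290,8): print(rr,' '.join('%3d'%v for v in g[rr,228:292:2]))
```

```text
top face corners [[251.6, 226.2], [273.0, 226.1], [273.2, 190.8], [251.2, 190.9]]
grip low front [[253.0, 173.7], [270.9, 173.6]]
0.96 [263.6, 189.2, 18.1, 77.7]
0.88 [328.7, 59.6, 43.0, 87.0]
0.44 [64.9, 25.6, 125.8, 50.0]
185 110 105 108  50  51  50  51  50  51  71  71  40  17  15  17  15  16  16  13  16  15  14  35  50  57  60  50  51  49  49  50  52
193 111 109  90  51  51  51  50  50  51  63  64  48  18  19  17  17  19  20  19  18  15  16  27  50  51  52  52  50  52  51  51  50
201 115 116  88  50  52  51  53  53  51  52  52  38  18  19  21  15  20  18  19  16  17  16  33  50  53  52  50  51  51  50  50  49
209 113 109  70  50  50  50  51  51  48  50  51  78  16  16  14  19  15  19  20  20  17  17  33  51  53  51  51  50  50  51  51  53
217 177 167 101  81  82  80  81  80  80  80  82  80  16  16  18  19  16  17  15  18  17  16  32  52  51  51  51  50  51  51  51  49
225 181 181  81  80  80  82  82  81  81  81  81  81  11  16  15  15  14  15  17  14  12  14  65  80  80  81  80  82  76  74  50  48
233 178 178  86  82  81  81  82  81  82  81  81  82  81  81  81  82  83  82  82  82 
[... 271 characters left out ...]
  58  59  59  58  59  59  59  58  60  60
257 179 175 179 184 177 172 176 179 176 178 181 178 176 173 167 164 173 175 174 175 174 178 171 168 170 163 166 174 174 173 177 175
265 175 172 175 186 187 178 169 170 169 173 178 179 178 178 178 179 178 180 180 175 171 170 169 169 178 181 177 174 179 179 173 170
273 175 170 171 177 181 183 180 176 177 174 170 176 179 173 173 176 179 172 174 172 175 171 168 171 175 174 177 176 173 177 174 173
281 177 176 173 167 167 169 169 173 172 172 167 167 175 176 177 173 170 166 166 165 168 172 173 174 178 176 171 172 173 172 172 176
289 169 170 173 173 178 181 183 177 174 171 170 173 173 176 176 177 178 177 171 168 168 170 177 172 170 170 169 174 177 178 181 175
```

apply_moves(moves=[[0.015, 0.028, -0.033, 0.0005, 0, 0.01, 0.3], [0, 0, 0, 0, 0, 0.015, 0.3], [0, 0, 0, 0, 0, 0.015, 0.3], [0, 0, 0, 0, 0, 0.015, 0.3], [0, 0, 0, 0, 0, 0.015, 0.3], [0, 0, 0, 0, 0, 0.015, 0.3], [0, 0, 0, 0, 0, 0.005, 0.3], [0, 0, 0, 0, 0, 0, 0.3]], grip_force=100)

```text
clock: 17.28
tcp_pos: [0.5049, -0.3177, 0.1563]
orientation: [3.008, -0.149, 0.806]
contact_force: [0.2, 0.8, 0.3]
grip_width: 0.0555
gripper_force: 0.0
```

Run:
```python
from h import *
delta(rodw(.14),Rr)
```

```text
now 17.2833 [ 0.5049 -0.3177  0.1563] w 0.0555 F [0.2 0.8 0.3]
turn [-0.043  0.001  0.044] shift [-0.001   0.0039 -0.0006]
```

Good; correct y 4 mm and close.

apply_moves(moves=[[-0.043, 0, 0.044, -0.001, 0.0039, 0, 0.3], [0, 0, 0, 0, 0, 0, 0.3], [0, 0, 0, 0, 0, 0, -1], [0, 0, 0, 0, 0, 0, -1], [0, 0, 0, 0, 0, 0, -1], [0, 0, 0, 0, 0, 0, -1], [0, 0, 0, 0, 0, 0, -1], [0, 0, 0, 0, 0, 0, -1]], grip_force=100)

```text
clock: 17.95
tcp_pos: [0.5036, -0.3236, 0.158]
orientation: [3.001, -0.161, 0.81]
contact_force: [-4.3, 1.6, 5.9]
grip_width: 0.0121
gripper_force: 97.5
```

Run:
```python
from h import *
delta(rodw(.14),Rr)
o=telemetry.get_obs(); Rc=R.from_rotvec(o['orientation'])
print('gripper_force',o['gripper_force'],'foot in tool',Rc.inv().apply(rodw(0)-o['tcp_pos']).round(4).tolist(),'rodz in tool',Rc.inv().apply(rodw(1)-rodw(0)).round(4).tolist())
np.savez('grasp.npz',p=o['tcp_pos'],rv=o['orientation'],foot=Rc.inv().apply(rodw(0)-o['tcp_pos']))
im=grab_frame('wrist'); sc=grab_frame('side'); cv2.imwrite('pics/w8.png',np.hstack([cv2.resize(im,(400,300)),cv2.resize(sc[150:300,120:320],(400,300))]))
```

```text
now 17.95 [ 0.5036 -0.3236  0.158 ] w 0.0121 F [-4.3  1.6  5.9]
turn [ 0.02  -0.034 -0.016] shift [-0.0014 -0.002   0.0013]
gripper_force 97.48745799064636 foot in tool [-0.0019, -0.0023, 0.1413] rodz in tool [0.0035, 0.0021, -1.0]
```

View pics/w8.png

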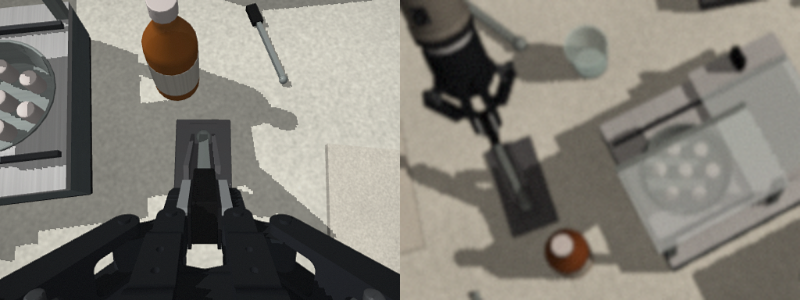

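apply_moves(moves=[[0, 0, 0, 0.005, 0, -0.0087, -1], [0, 0, 0, 0.0075, 0, -0.013, -1], [0, 0, 0, 0.0075, 0, -0.013, -1], [0, 0, 0, 0.01, 0, -0.0173, -1], [0, 0, 0, 0.01, 0, -0.0173, -1], [0, 0, 0, 0.01, 0, -0.0173, -1], [0, 0, 0, 0, 0, 0, -1], [0, 0, 0, 0, 0, 0, -1]])

```text
clock: 18.72
tcp_pos: [0.5037, -0.3237, 0.2584]
orientation: [3.0, -0.16, 0.811]
contact_force: [0.3, 0.9, -1.1]
grip_width: 0.0122
gripper_force: 97.9
```

```bash
cat >> h.py <<'E'
CB=np.array([.6385,-.094,.04]); YB=.008
def footdelta(fb,foot,Rt=None):
    """fb: foot target in bath_floor frame"""
    Rt=Rr if Rt is None else Rt; w=CB+R.from_euler('z',YB).apply(fb); delta(w-Rt.apply(foot),Rt)
def footnow(foot):
    o=telemetry.get_obs(); w=np.array(o['tcp_pos'])+R.from_rotvec(o['orientation']).apply(foot); return R.from_euler('z',-YB).apply(w-CB).round(4)
E
python3 - <<'E'
from h import *
foot=np.load('grasp.npz')['foot']
o=telemetry.get_obs(); im=grab_frame('wrist'); T=wristT(o); k=calibration('wrist')
pf=o['tcp_pos']+R.from_rotvec(o['orientation']).apply(foot); print('foot world',pf.round(4),'F',np.round(o['contact_force'],1),'w',o['grip_width'])
u,v=proj('wrist',[pf],T)[0]; print('foot px pred',u,v)
for d in silhouettes('rod','wrist')[:2]:
    m=d['mask']; rows=np.where(m.any(1))[0]; print(round(d['p'],2),np.round(d['extent'],1).tolist())
    for rr in rows[:24:3]: c=np.where(m[rr])[0]; print(rr,c.min(),c.max(),end=' | ')
    print()
footdelta([-.02,-.009,.065],foot)
E
```

```text
foot world [ 0.5731 -0.3291  0.1355] F [ 0.3  0.9 -1.1] w 0.012246947824444939
foot px pred 259.5110130082555 174.52027646110741
0.96 [262.2, 240.7, 30.2, 148.0]
166 260 263 | 169 255 267 | 172 254 269 | 175 253 269 | 178 253 269 | 181 254 267 | 184 255 267 | 187 255 267 | 
0.79 [325.1, 98.8, 41.7, 85.4]
58 309 314 | 61 304 315 | 64 304 317 | 67 305 318 | 70 306 319 | 73 307 320 | 76 309 321 | 79 310 320 | 
now 18.8167 [ 0.5027 -0.3229  0.2562] w 0.0121 F [ 1.   0.3 -1.2]
turn [ 0.017 -0.011 -0.016] shift [ 0.0061 -0.2283  0.0358]
```

apply_moves(moves=[[0, 0, 0, 0, -0.02, 0, -1], [0, 0, 0, 0, -0.03, 0, -1], [0, 0, 0, 0, -0.03, 0.004, -1], [0, 0, 0, 0.001, -0.03, 0.006, -1], [0, 0, 0, 0.001, -0.03, 0.006, -1], [0, 0, 0, 0.002, -0.03, 0.006, -1], [0, 0, 0, 0.002, -0.03, 0.006, -1], [0, 0, 0, 0, -0.026, 0.006, -1]])

```text
clock: 19.48
tcp_pos: [0.5492, -0.099, 0.2291]
orientation: [3.003, -0.16, 0.806]
contact_force: [0.2, -0.6, -1.3]
grip_width: 0.0125
gripper_force: 97.8
```

```bash
cat >> h.py <<'E'
FT=np.array([-.0025,-.0006,.1413])
E
python3 - <<'E'
from h import *
print(footnow(FT)); footdelta([.0205,-.009,.06],FT); 
o=telemetry.get_obs(); im=grab_frame('wrist'); T=wristT(o); np.savez('w9.npz',T=T,im=im)
k=calibration('wrist'); g=cv2.cvtColor(im,cv2.COLOR_BGR2GRAY)
r_=sorted([np.round(d['extent'],1).tolist()+[round(d['p'],2)] for d in silhouettes('bead0','wrist')]); print(r_)
for e in r_:
    d=np.array([(e[0]-k['cx'])/k['fx'],(e[1]-k['cy'])/k['fy'],1])@T[:3,:3].T; P=T[:3,3]+d*((.054-T[2,3])/d[2]); print(R.from_euler('z',-YB).apply(P-CB).round(3)[:2])
E
```

```text
[-0.0211 -0.0117  0.0656]
now 19.4833 [ 0.5492 -0.099   0.2291] w 0.0125 F [ 0.2 -0.6 -1.3]
turn [ 0.017 -0.008 -0.007] shift [ 0.0329 -0.0071  0.0253]
[[212.8, 160.3, 18.0, 24.5, 0.58], [219.0, 193.7, 22.4, 24.5, 0.67], [240.3, 143.8, 22.5, 15.3, 0.5], [246.4, 175.0, 15.9, 23.0, 0.68], [246.7, 204.7, 11.7, 17.6, 0.52], [274.2, 151.5, 19.8, 24.2, 0.91], [281.3, 184.7, 22.6, 22.5, 0.54]]
[0.019 0.04 ]
[-0.021  0.036]
[0.036 0.006]
[-0.003  0.003]
[-0.037  0.006]
[ 0.022 -0.032]
[-0.019 -0.035]
```

apply_moves(moves=[[0, 0, 0, 0.008, -0.002, 0.006, -1], [0, 0, 0, 0.008, -0.002, 0.006, -1], [0, 0, 0, 0.008, -0.002, 0.006, -1], [0, 0, 0, 0.009, -0.001, 0.0073, -1], [0, 0, 0, 0, 0, 0, -1], [0, 0, 0, 0, 0, 0, -1], [0, 0, 0, 0, 0, 0, -1], [0, 0, 0, 0, 0, 0, -1]])

```text
clock: 20.25
tcp_pos: [0.591, -0.0991, 0.2253]
orientation: [3.001, -0.162, 0.808]
contact_force: [0.3, 0.4, -0.4]
grip_width: 0.0122
gripper_force: 97.9
```

Run:
```python
from h import *
print(footnow(FT)); footdelta([.0205,-.009,.016],FT);
```

```text
[ 0.0208 -0.0123  0.0618]
now 20.25 [ 0.591  -0.0991  0.2253] w 0.0122 F [ 0.3  0.4 -0.4]
turn [ 0.029 -0.022 -0.02 ] shift [-0.0232 -0.0029  0.0393]
```

apply_moves(moves=[[0, 0, 0, 0, -0.004, 0, -1], [0, 0, 0, -0.0038, 0, 0.0065, -1], [0, 0, 0, -0.0038, 0, 0.0065, -1], [0, 0, 0, -0.0038, 0, 0.0065, -1], [0, 0, 0, -0.0038, 0, 0.0065, -1], [0, 0, 0, -0.0038, 0, 0.0065, -1], [0, 0, 0, -0.0038, 0, 0.0065, -1], [0, 0, 0, 0, 0, 0, -1]])

```text
clock: 20.92
tcp_pos: [0.5905, -0.0949, 0.1779]
orientation: [3.002, -0.161, 0.803]
contact_force: [-0.4, -0.6, -0.3]
grip_width: 0.0123
gripper_force: 98.0
```

Run:
```python
from h import *
print(footnow(FT)); footdelta([.0205,-.009,.016],FT);
```

```text
[ 0.02   -0.008   0.0142]
now 20.9167 [ 0.5905 -0.0949  0.1779] w 0.0123 F [-0.4 -0.6 -0.3]
turn [ 0.03   0.006 -0.014] shift [ 0.0013  0.0014 -0.0012]
```

```bash
cat >> h.py <<'E'
def stir(a,b,step=15,z=.015):
    f=footnow(FT); print(f); Rw=R.from_euler('z',-YB)*R.from_rotvec(telemetry.get_obs()['orientation']); prev=f
    for t in np.arange(a,b+1,step):
        rad=.038 if t>=70 else .024+.014*(t-30)/40
        th=np.radians(t); far=np.cos(th)
        rad-= .004*max(0,far)**2 if t>70 else 0
        p=np.array([rad*np.cos(th),-rad*np.sin(th),z]); print(int(t),Rw.inv().apply(p-prev).round(4).tolist()); prev=p
E
python3 -c "
from h import *
stir(40,265)"
```

```text
[ 0.02   -0.008   0.0142]
40 [0.0023, 0.0095, 0.0004]
55 [-0.0011, 0.0094, -0.0006]
70 [-0.0041, 0.0095, -0.0023]
85 [-0.0081, 0.0032, -0.0047]
100 [-0.0086, 0.0007, -0.0049]
115 [-0.0084, -0.0019, -0.0049]
130 [-0.0077, -0.0043, -0.0045]
145 [-0.0065, -0.0065, -0.0038]
160 [-0.0048, -0.0082, -0.0028]
175 [-0.0028, -0.0094, -0.0016]
190 [-0.0006, -0.0099, -0.0004]
205 [0.0016, -0.0097, 0.0009]
220 [0.0038, -0.0089, 0.0021]
235 [0.0056, -0.0075, 0.0032]
250 [0.0071, -0.0056, 0.0041]
265 [0.0081, -0.0033, 0.0047]
```

apply_moves(moves=[[0, 0, 0, 0.0023, 0.0095, 0.0004, -1], [0, 0, 0, -0.0011, 0.0094, -0.0006, -1], [0, 0, 0, -0.0041, 0.0095, -0.0023, -1], [0, 0, 0, -0.0081, 0.0032, -0.0047, -1], [0, 0, 0, -0.0086, 0.0007, -0.0049, -1], [0, 0, 0, -0.0084, -0.0019, -0.0049, -1], [0, 0, 0, -0.0077, -0.0043, -0.0045, -1], [0, 0, 0, -0.0065, -0.0065, -0.0038, -1]])

```text
clock: 21.58
tcp_pos: [0.5401, -0.1097, 0.1812]
orientation: [3.0, -0.164, 0.809]
contact_force: [0.3, -0.2, -0.5]
grip_width: 0.013
gripper_force: 98.1
```

```bash
python3 -c "
from h import *
stir(160,385)
print(np.round(telemetry.get_obs()['contact_force'],1))
print([(round(d['p'],2),np.round(d['extent']).tolist()) for d in (grab_frame('wrist') is not None and silhouettes('bead0','wrist'))])"
```

```text
[-0.0301 -0.0225  0.0178]
160 [-0.0072, -0.0088, -0.001]
175 [-0.0028, -0.0094, -0.0017]
190 [-0.0006, -0.0099, -0.0004]
205 [0.0016, -0.0097, 0.0009]
220 [0.0037, -0.0089, 0.0022]
235 [0.0056, -0.0075, 0.0032]
250 [0.0071, -0.0056, 0.0041]
265 [0.0081, -0.0033, 0.0047]
280 [0.0085, -0.0006, 0.005]
295 [0.0082, 0.0024, 0.0048]
310 [0.0071, 0.005, 0.0042]
325 [0.0055, 0.0069, 0.0032]
340 [0.0038, 0.008, 0.0022]
355 [0.0022, 0.0086, 0.0013]
370 [0.0006, 0.0089, 0.0004]
385 [-0.001, 0.0089, -0.0005]
[ 0.3 -0.2 -0.5]
[(0.95, [236.0, 153.0, 20.0, 27.0]), (0.91, [202.0, 172.0, 23.0, 24.0]), (0.87, [227.0, 115.0, 26.0, 24.0]), (0.77, [281.0, 149.0, 20.0, 26.0]), (0.76, [233.0, 187.0, 25.0, 25.0]), (0.72, [196.0, 137.0, 24.0, 27.0]), (0.48, [447.0, 83.0, 129.0, 122.0]), (0.43, [251.0, 194.0, 12.0, 22.0])]
```

apply_moves(moves=[[0, 0, 0, -0.0072, -0.0088, -0.001, -1], [0, 0, 0, -0.0028, -0.0094, -0.0017, -1], [0, 0, 0, -0.0006, -0.0099, -0.0004, -1], [0, 0, 0, 0.0016, -0.0097, 0.0009, -1], [0, 0, 0, 0.0037, -0.0089, 0.0022, -1], [0, 0, 0, 0.0056, -0.0075, 0.0032, -1], [0, 0, 0, 0.0071, -0.0056, 0.0041, -1], [0, 0, 0, 0.0081, -0.0033, 0.0047, -1]])

```text
clock: 22.35
tcp_pos: [0.5682, -0.0489, 0.179]
orientation: [3.0, -0.162, 0.811]
contact_force: [-0.3, -0.3, -1.4]
grip_width: 0.0121
gripper_force: 98.3
```

```bash
python3 -c "
from h import *
stir(280,505)
o=telemetry.get_obs();T=wristT(o);im=grab_frame('wrist')
print(proj('wrist',[o['tcp_pos']+R.from_rotvec(o['orientation']).apply(FT)],T))
d=silhouettes('rod','wrist')[0];m=d['mask'];print(d['extent'])
for rr in np.where(m.any(1))[0][:20:3]: c=np.where(m[rr])[0]; print(rr,c.min(),c.max())
"
```

```text
[-0.0014  0.0381  0.0157]
280 [0.0066, -0.0001, 0.0046]
295 [0.0082, 0.0024, 0.0048]
310 [0.0071, 0.005, 0.0042]
325 [0.0055, 0.0069, 0.0032]
340 [0.0038, 0.008, 0.0022]
355 [0.0022, 0.0086, 0.0013]
370 [0.0006, 0.0089, 0.0004]
385 [-0.001, 0.0089, -0.0005]
400 [-0.0027, 0.0087, -0.0016]
415 [-0.0047, 0.0078, -0.0027]
430 [-0.0065, 0.0061, -0.0038]
445 [-0.0079, 0.0036, -0.0046]
460 [-0.0085, 0.0008, -0.005]
475 [-0.0084, -0.0019, -0.0049]
490 [-0.0077, -0.0043, -0.0045]
505 [-0.0065, -0.0065, -0.0038]
[[261.30884067 175.14673005]]
[262.0, 238.7, 30.4, 146.9]
166 257 263
169 254 268
172 252 270
175 252 270
178 252 269
181 254 267
184 255 267
```

Foot stays put in the hand (ball px ≈ 261,175 as predicted). Continue.

apply_moves(moves=[[0, 0, 0, 0.0066, -0.0001, 0.0046, -1], [0, 0, 0, 0.0082, 0.0024, 0.0048, -1], [0, 0, 0, 0.0071, 0.005, 0.0042, -1], [0, 0, 0, 0.0055, 0.0069, 0.0032, -1], [0, 0, 0, 0.0038, 0.008, 0.0022, -1], [0, 0, 0, 0.0022, 0.0086, 0.0013, -1], [0, 0, 0, 0.0006, 0.0089, 0.0004, -1], [0, 0, 0, -0.001, 0.0089, -0.0005, -1]])

```text
clock: 23.12
tcp_pos: [0.5992, -0.1007, 0.1763]
orientation: [3.003, -0.16, 0.804]
contact_force: [-6.1, 4.6, 0.9]
grip_width: 0.0122
gripper_force: 98.9
```

```bash
python3 -c "
from h import *
stir(400,625)
print(np.round(telemetry.get_obs()['contact_force'],1))"
```

```text
[ 0.0287 -0.0138  0.0127]
400 [0.0009, 0.0092, -0.0021]
415 [-0.0047, 0.0078, -0.0027]
430 [-0.0065, 0.0061, -0.0038]
445 [-0.0079, 0.0036, -0.0046]
460 [-0.0086, 0.0007, -0.0049]
475 [-0.0084, -0.0019, -0.0049]
490 [-0.0077, -0.0043, -0.0045]
505 [-0.0065, -0.0065, -0.0038]
520 [-0.0048, -0.0082, -0.0028]
535 [-0.0028, -0.0094, -0.0016]
550 [-0.0006, -0.0099, -0.0004]
565 [0.0016, -0.0097, 0.0009]
580 [0.0038, -0.0089, 0.0022]
595 [0.0056, -0.0075, 0.0032]
610 [0.0071, -0.0056, 0.0041]
625 [0.0081, -0.0032, 0.0047]
[-6.1  4.6  0.9]
```

apply_moves(moves=[[0, 0, 0, -0.002, 0.0085, -0.002, -1], [0, 0, 0, -0.0047, 0.0078, -0.0027, -1], [0, 0, 0, -0.0065, 0.0061, -0.0038, -1], [0, 0, 0, -0.0079, 0.0036, -0.0046, -1], [0, 0, 0, -0.0086, 0.0007, -0.0049, -1], [0, 0, 0, -0.0084, -0.0019, -0.0049, -1], [0, 0, 0, -0.0077, -0.0043, -0.0045, -1], [0, 0, 0, -0.0065, -0.0065, -0.0038, -1]])

```text
clock: 23.78
tcp_pos: [0.5393, -0.1067, 0.1799]
orientation: [3.0, -0.159, 0.816]
contact_force: [1.8, 2.0, 0.5]
grip_width: 0.0127
gripper_force: 98.5
```

```bash
sed -i 's/rad-= .004/rad-= .009/' h.py; python3 -c "
from h import *
stir(520,720)
print(np.round(telemetry.get_obs()['contact_force'],1))"
```

```text
[-0.0303 -0.0193  0.0168]
520 [-0.0062, -0.0056, -0.0015]
535 [-0.0028, -0.0094, -0.0016]
550 [-0.0006, -0.0099, -0.0004]
565 [0.0016, -0.0097, 0.001]
580 [0.0037, -0.0089, 0.0022]
595 [0.0056, -0.0075, 0.0033]
610 [0.0071, -0.0056, 0.0042]
625 [0.0081, -0.0032, 0.0047]
640 [0.0085, -0.0004, 0.005]
655 [0.008, 0.0031, 0.0047]
670 [0.0064, 0.0059, 0.0037]
685 [0.0043, 0.0074, 0.0025]
700 [0.0026, 0.0078, 0.0015]
715 [0.0014, 0.0076, 0.0008]
[1.8 2.  0.5]
```

apply_moves(moves=[[0, 0, 0, -0.0062, -0.0056, -0.0015, -1], [0, 0, 0, -0.0028, -0.0094, -0.0016, -1], [0, 0, 0, -0.0006, -0.0099, -0.0004, -1], [0, 0, 0, 0.0016, -0.0097, 0.001, -1], [0, 0, 0, 0.0037, -0.0089, 0.0022, -1], [0, 0, 0, 0.0056, -0.0075, 0.0033, -1], [0, 0, 0, 0.0071, -0.0056, 0.0042, -1], [0, 0, 0, 0.0081, -0.0032, 0.0047, -1]])

```text
clock: 24.45
tcp_pos: [0.5638, -0.0519, 0.1756]
orientation: [3.0, -0.162, 0.805]
contact_force: [-1.4, -7.4, 1.3]
grip_width: 0.0122
gripper_force: 98.7
```

```bash
python3 -c "
from h import *
stir(640,720)
print(np.round(telemetry.get_obs()['contact_force'],1))"
```

```text
[-0.0063  0.0349  0.0121]
640 [0.0123, -0.0037, 0.0037]
655 [0.008, 0.0031, 0.0046]
670 [0.0064, 0.0059, 0.0037]
685 [0.0044, 0.0074, 0.0025]
700 [0.0026, 0.0078, 0.0015]
715 [0.0014, 0.0076, 0.0008]
[-1.4 -7.4  1.3]
```

apply_moves(moves=[[0, 0, 0, 0.0105, -0.001, 0.0045, -1], [0, 0, 0, 0.008, 0.0031, 0.0046, -1], [0, 0, 0, 0.0064, 0.0059, 0.0037, -1], [0, 0, 0, 0.0044, 0.0074, 0.0025, -1], [0, 0, 0, 0.0026, 0.0078, 0.0015, -1], [0, 0, 0, 0.0014, 0.0076, 0.0008, -1], [0, 0, 0, 0.0003, 0.0025, 0.0003, -1], [0, 0, 0, 0, 0, 0, -1]])

```text
clock: 25.12
tcp_pos: [0.5988, -0.0891, 0.1773]
orientation: [3.001, -0.164, 0.808]
contact_force: [-0.3, -0.4, -1.7]
grip_width: 0.0124
gripper_force: 98.6
```

```bash
python3 -c "
from h import *
print(footnow(FT));footdelta([.027,0,.015],FT)
o=telemetry.get_obs();T=wristT(o);im=grab_frame('wrist')
print(proj('wrist',[o['tcp_pos']+R.from_rotvec(o['orientation']).apply(FT)],T))
d=silhouettes('rod','wrist')[0];m=d['mask'];print(d['extent'])
for rr in np.where(m.any(1))[0][:20:3]: c=np.where(m[rr])[0]; print(rr,c.min(),c.max())
"
```

```text
[ 0.0287 -0.0024  0.0138]
now 25.1167 [ 0.5988 -0.0891  0.1773] w 0.0124 F [-0.3 -0.4 -1.7]
turn [ 0.033 -0.022 -0.029] shift [-0.0008 -0.0017 -0.002 ]
[[261.31039515 175.14764147]]
[261.8, 247.4, 29.8, 133.9]
180 264 265
183 256 267
186 255 268
189 255 268
192 255 268
195 254 268
198 254 269
```

apply_moves(moves=[[0, 0, 0, 0, 0, -0.006, -1], [0, 0, 0, 0, 0, -0.009, -1], [0, 0, 0, 0, 0, -0.01, -1], [0, 0, 0, 0, 0, -0.01, -1], [0, 0, 0, 0, 0, -0.012, -1], [0, 0, 0, 0, 0, -0.012, -1], [0, 0, 0, 0, 0, -0.01, -1], [0, 0, 0, 0, 0, 0, -1]])

```text
clock: 25.88
tcp_pos: [0.5646, -0.0843, 0.2402]
orientation: [2.999, -0.161, 0.815]
contact_force: [0.3, -0.0, -0.0]
grip_width: 0.0128
gripper_force: 98.6
```

```bash
python3 -c "
from h import *
print(footnow(FT)); G=np.load('grasp.npz'); delta(G['p']+[0,0,.1],R.from_rotvec(G['rv']))
o=telemetry.get_obs();T=wristT(o);im=grab_frame('wrist');k=calibration('wrist')
print(proj('wrist',[o['tcp_pos']+R.from_rotvec(o['orientation']).apply(FT)],T))
d=silhouettes('rod','wrist')[0];m=d['mask'];print(d['extent'])
for rr in np.where(m.any(1))[0][:20:3]: c=np.where(m[rr])[0]; print(rr,c.min(),c.max(),end=' | ')
for d in silhouettes('bead0','wrist'):
    e=d['extent'];v=np.array([(e[0]-k['cx'])/k['fx'],(e[1]-k['cy'])/k['fy'],1])@T[:3,:3].T; P=T[:3,3]+v*((.054-T[2,3])/v[2]); print(round(d['p'],2),R.from_euler('z',-YB).apply(P-CB).round(3)[:2])
"
```

```text
[-0.0049  0.0027  0.077 ]
now 25.8833 [ 0.5646 -0.0843  0.2402] w 0.0128 F [ 0.3 -0.  -0. ]
turn [ 0.003 -0.032 -0.001] shift [-0.0214  0.2444 -0.0328]
[[261.30761465 175.14513461]]
[491.9, 101.4, 35.6, 68.2]
71 485 485 | 74 475 488 | 77 474 490 | 80 475 492 | 83 477 494 | 86 479 495 | 89 486 496 | 0.9 [0.011 0.043]
0.67 [-0.031 -0.033]
0.63 [0.025 0.038]
0.62 [ 0.027 -0.027]
0.44 [-0.003 -0.009]
```

apply_moves(moves=[[0, 0, 0, -0.001, 0.012, -0.012, -1], [0, 0, 0, -0.002, 0.03, -0.006, -1], [0, 0, 0, -0.003, 0.034, -0.003, -1], [0, 0, 0, -0.003, 0.034, -0.003, -1], [0, 0, 0, -0.003, 0.034, -0.003, -1], [0, 0, 0, -0.003, 0.034, -0.003, -1], [0, 0, 0, -0.003, 0.034, -0.002, -1], [0, 0, 0, -0.003, 0.032, -0.001, -1]])

```text
clock: 26.7
tcp_pos: [0.5029, -0.3252, 0.2551]
orientation: [3.0, -0.162, 0.808]
contact_force: [0.5, -0.1, -0.3]
grip_width: 0.0121
gripper_force: 98.6
```

apply_moves(moves=[[0, 0, 0, 0, 0, 0, -1], [0, 0, 0, 0, 0, 0, -1], [0, 0, 0, 0, 0, 0, -1], [0, 0, 0, 0, 0, 0, -1], [0, 0, 0, 0, 0, 0, -1], [0, 0, 0, 0, 0, 0, -1], [0, 0, 0, 0, 0, 0, -1], [0, 0, 0, 0, 0, 0, -1]])

```text
clock: 27.37
tcp_pos: [0.5039, -0.3227, 0.2557]
orientation: [3.001, -0.16, 0.809]
contact_force: [0.0, -0.0, -1.1]
grip_width: 0.0126
gripper_force: 98.6
```

```bash
python3 -c "
from h import *
G=np.load('grasp.npz'); delta(G['p']+[0,0,.1],R.from_rotvec(G['rv']))
o=telemetry.get_obs();T=wristT(o);im=grab_frame('wrist')
print(proj('wrist',[o['tcp_pos']+R.from_rotvec(o['orientation']).apply(FT)],T))
d=silhouettes('rod','wrist')[0];m=d['mask'];print(d['extent'])
for rr in np.where(m.any(1))[0][:26:3]: c=np.where(m[rr])[0]; print(rr,c.min(),c.max(),end=' | ')
"
```

```text
now 27.3667 [ 0.5039 -0.3227  0.2557] w 0.0126 F [ 0.  -0.  -1.1]
turn [0.001 0.005 0.007] shift [ 0.0011  0.0009 -0.0021]
[[261.30660465 175.14859321]]
[262.0, 239.5, 30.2, 147.8]
166 258 264 | 169 254 269 | 172 253 271 | 175 252 271 | 178 252 270 | 181 254 268 | 184 254 267 | 187 254 267 | 190 254 268 |
```

apply_moves(moves=[[0, 0, 0, -0.0075, 0.0009, 0.013, -1], [0, 0, 0, -0.0075, 0, 0.013, -1], [0, 0, 0, -0.0075, 0, 0.013, -1], [0, 0, 0, -0.0075, 0, 0.013, -1], [0, 0, 0, -0.005, 0, 0.0087, -1], [0, 0, 0, 0, 0, 0, -1], [0, 0, 0, 0, 0, 0, -1], [0, 0, 0, 0, 0, 0, -1]])

```text
clock: 28.13
tcp_pos: [0.5042, -0.3247, 0.1864]
orientation: [3.0, -0.161, 0.81]
contact_force: [-0.4, -0.4, -1.0]
grip_width: 0.0123
gripper_force: 98.6
```

```bash
python3 -c "
from h import *
G=np.load('grasp.npz'); delta(G['p']+[0,0,.001],R.from_rotvec(G['rv']))"
```

```text
now 28.1333 [ 0.5042 -0.3247  0.1864] w 0.0123 F [-0.4 -0.4 -1. ]
turn [ 0.012 -0.003  0.   ] shift [-0.0144 -0.0011  0.0233]
```

apply_moves(moves=[[0, 0, 0, 0, -0.0011, 0, -1], [0, 0, 0, -0.0025, 0, 0.004, -1], [0, 0, 0, -0.0025, 0, 0.004, -1], [0, 0, 0, -0.0025, 0, 0.004, -1], [0, 0, 0, -0.0025, 0, 0.004, -1], [0, 0, 0, -0.0025, 0, 0.004, -1], [0, 0, 0, -0.0019, 0, 0.0033, -1], [0, 0, 0, 0, 0, 0, -1]])

```text
clock: 28.8
tcp_pos: [0.5035, -0.3235, 0.1581]
orientation: [3.0, -0.162, 0.81]
contact_force: [-0.8, 0.6, 1.4]
grip_width: 0.0122
gripper_force: 99.0
```

```bash
python3 -c "
from h import *
G=np.load('grasp.npz'); delta(G['p'],R.from_rotvec(G['rv']))"
```

```text
now 28.8 [ 0.5035 -0.3235  0.1581] w 0.0122 F [-0.8  0.6  1.4]
turn [ 0.008 -0.001 -0.004] shift [0.0001 0.0001 0.0002]
```

apply_moves(moves=[[0, 0, 0, 0, 0, 0, -0.6], [0, 0, 0, 0, 0, 0, -0.4], [0, 0, 0, 0, 0, 0, 0], [0, 0, 0, 0, 0, 0, 0.3], [0, 0, 0, 0, 0, 0, 0.3], [0, 0, 0, 0, 0, 0, 0.3], [0, 0, 0, 0, 0, 0, 0.3], [0, 0, 0, 0, 0, 0, 0.3]], grip_force=40)

```text
clock: 29.47
tcp_pos: [0.5032, -0.3231, 0.1582]
orientation: [3.001, -0.161, 0.809]
contact_force: [0.4, -1.1, -0.5]
grip_width: 0.0556
gripper_force: 0.0
```

apply_moves(moves=[[0, 0, 0, 0, 0, -0.008, 0.3], [0, 0, 0, 0, 0, -0.012, 0.3], [0, 0, 0, 0, 0, -0.015, 0.3], [0, 0, 0, 0, 0, -0.015, 0.3], [0, 0, 0, 0, 0, -0.015, 0.3], [0, 0, 0, 0, 0, -0.015, 0.3], [0, 0, 0, 0, 0, -0.01, 0.3], [0, 0, 0, 0, 0, 0, 0.3]])

```text
clock: 30.13
tcp_pos: [0.4579, -0.3191, 0.2386]
orientation: [2.998, -0.163, 0.813]
contact_force: [0.5, -0.3, -0.7]
grip_width: 0.0556
gripper_force: 0.0
```

Run:
```python
from h import *
o=telemetry.get_obs(); im=grab_frame('wrist'); T=wristT(o)
print('pred top',proj('wrist',[rodw(.2,a,b) for a,b in((.012,-.007),(.012,.007))],T).round(1).tolist(),'front low',proj('wrist',[rodw(.15,-.012,b) for b in(-.007,.007)],T).round(1).tolist(),'foot',proj('wrist',[rodw(0)],T).round(1))
d=silhouettes('rod','wrist')[0];m=d['mask'];print(d['p'],d['extent'])
for rr in np.where(m.any(1))[0][::6]: c=np.where(m[rr])[0]; print(rr,c.min(),c.max(),end=' | ')
print(); delta([.5425,.051,.2],Rl)
```

```text
pred top [[247.8, 227.4], [268.8, 227.3]] front low [[249.6, 176.1], [267.3, 176.0]] foot [[258.9 159.4]]
0.91 [325.2, 62.7, 45.1, 82.4]
24 310 314 | 30 305 317 | 36 307 320 | 42 310 321 | 48 316 321 | 54 318 324 | 60 321 327 | 66 323 329 | 72 326 331 | 78 329 334 | 84 331 337 | 90 333 340 | 96 336 342 | 102 338 345 | 
now 30.2333 [ 0.4582 -0.3182  0.2365] w 0.0557 F [ 0.1 -0.6 -0. ]
turn [ 0.533 -0.036 -0.883] shift [ 0.0548 -0.3692  0.0738]
```

Run:
```python
from h import *
o=telemetry.get_obs(); im=grab_frame('wrist'); T=wristT(o)
print('pred top',proj('wrist',[rodw(.2,a,b) for a,b in((.012,-.007),(.012,.007))],T).round(1).tolist())
for d in silhouettes('rod','wrist'): print(round(d['p'],2),np.round(d['extent'],1))
g=cv2.cvtColor(im,cv2.COLOR_BGR2GRAY)
for rr in range(150,246,8): print(rr,' '.join('%3d'%v for v in g[rr,228:292:2]))
```

```text
pred top [[249.2, 227.1], [270.4, 227.1]]
0.6 [263.1 192.2  20.1  77.7]
150 114 115  89  50  51  50  52  51  50  50  52  51  52  54  52  52  51  51  51  51  53  54  52  50  49  52  51  50  52  52  67 106
158 108 111  69  53  49  51  51  50  51  50  35  35  47  55  67  51  52  51  53  67  54  62  61  49  51  50  50  53  51  51  55 110
166 116 116  54  51  51  50  51  51  50  63  63  36  35  35  58  91  90  89  90  61  36  65  64  56  51  52  51  51  52  52  57 112
174 119 114  42  51  52  51  53  52  60  63  53  32  37  34  78  90  90  90  89  88  34  34  64  61  50  52  51  50  53  52  53 114
182 116 117  43  51  52  52  50  52  72  74  38  39  29  14  18  14  14  15  14  17  14  17  75  71  54  53  51  51  51  50  55 115
190 112 114  45  52  51  51  52  51  73  71  65  66  27  18  17  17  12  17  18  14  13  14  16  52  52  51  52  52  53  52  51 118
198 115 109  49  51  52  51  50  53  52  50  52  83  15  18  19  19  19  19  19  16  20  18  14  52  51  51  53  51  50  52  49 119
206 112 115  51  53  53  52  53  51  50  53  55  42  20  18  16  18  18  21  17  20  15  13  15  55  52  53  52  51  52  52  49 118
214 109 110  83  83  82  83  83  83  82  82  83  84  18  19  16  19  19  15  17  18  18  18  14  54  52  51  51  52  52  52  50 119
222 184 144  80  81  83  82  83  82  82  83  83  85  15  22  17  17  17  21  19  17  17  13  25  80  50  53  52  53  53  51  52 116
230 186 124  82  84  83  83  84  85  82  83  81  82  82  82  82  83  83  83  83  83  83  83  82  82  84  82  83  83  82  81  82  94
238 178 105  82  83  82  84  84  83  83  83  82  83  83  81  82  83  85  83  83  82  83  82  83  82  82  81  82  83  82  81  84  97
```

apply_moves(moves=[[0.266, 0, -0.442, 0, 0, -0.015, 0], [0.266, 0, -0.442, 0, 0, -0.015, 0], [0, 0, 0, 0.005, -0.034, 0, 0], [0, 0, 0, 0.005, -0.034, 0, 0], [0, 0, 0, 0.005, -0.034, 0.005, 0], [0, 0, 0, 0.005, -0.034, 0.01, 0], [0, 0, 0, 0.005, -0.034, 0.01, 0], [0, 0, 0, 0.006, -0.034, 0.012, 0]])

```text
clock: 31.0
tcp_pos: [0.4885, -0.1109, 0.245]
orientation: [-3.033, -0.0, -0.817]
contact_force: [0.1, -1.1, 0.6]
grip_width: 0.0424
gripper_force: 0.0
```

apply_moves(moves=[[0, 0, 0, 0.006, -0.034, 0.015, 0], [0, 0, 0, 0.006, -0.034, 0.015, 0], [0, 0, 0, 0.006, -0.034, 0.017, 0], [0, 0, 0, 0.006, -0.034, 0.017, 0], [0, 0, 0, 0.005, -0.029, 0.017, 0], [0, 0, 0, 0, 0, 0, 0], [0, 0, 0, 0, 0, 0, 0], [0, 0, 0, 0, 0, 0, 0]])

```text
clock: 31.67
tcp_pos: [0.5397, 0.0159, 0.1999]
orientation: [3.032, -0.001, 0.805]
contact_force: [0.1, -0.9, -0.6]
grip_width: 0.043
gripper_force: 0.0
```

Run:
```python
from h import *
delta([.5545,.051,.097],Rl)
o=telemetry.get_obs(); im=grab_frame('wrist'); T=wristT(o)
m=(im.max(2)<35).astype(np.uint8); n,l,st,ce=cv2.connectedComponentsWithStats(m)
print('pred',proj('wrist',[[.5325,.051,.129]],T)[0])
for i in range(1,n):
    if 300<st[i,4]<2000: print(st[i].tolist(),ce[i].round(1))
```

```text
now 31.6667 [0.5397 0.0159 0.1999] w 0.043 F [ 0.1 -0.9 -0.6]
turn [0.045 0.046 0.004] shift [-0.0386 -0.0351  0.0965]
pred [215.25479803 249.46935405]
[402, 223, 63, 8, 365] [433.3 226.4]
```

apply_moves(moves=[[0, 0, 0, 0, -0.012, 0, 0], [0, 0, 0, 0, -0.012, 0, 0], [0, 0, 0, 0, -0.011, 0, 0], [0, 0, 0, -0.0024, 0, 0.014, 0], [0, 0, 0, -0.0024, 0, 0.014, 0], [0, 0, 0, -0.0024, 0, 0.014, 0], [0, 0, 0, 0, 0, 0, 0], [0, 0, 0, 0, 0, 0, 0]])

```text
clock: 32.38
tcp_pos: [0.5545, 0.05, 0.1602]
orientation: [3.031, -0.003, 0.805]
contact_force: [-0.3, 0.7, -0.4]
grip_width: 0.0427
gripper_force: 0.0
```

Run:
```python
from h import *
delta([.5545,.051,.096],Rl)
o=telemetry.get_obs(); im=grab_frame('wrist'); T=wristT(o)
m=(im.max(2)<35).astype(np.uint8); n,l,st,ce=cv2.connectedComponentsWithStats(m)
print('pred',proj('wrist',[[.5325,.051,.129]],T)[0])
for i in range(1,n):
    if 300<st[i,4]<2000: print(st[i].tolist(),ce[i].round(1))
```

```text
now 32.3833 [0.5545 0.05   0.1602] w 0.0427 F [-0.3  0.7 -0.4]
turn [ 0.056  0.04  -0.004] shift [-0.0321 -0.001   0.0556]
pred [260.38877374 268.36639174]
[36, 2, 270, 5, 395] [166.    5.6]
[455, 234, 57, 8, 336] [487.9 237.5]
[250, 248, 22, 48, 981] [260.2 271.5]
```

apply_moves(moves=[[0, 0, 0, -0.0064, 0, 0.0112, 0], [0, 0, 0, -0.0064, 0, 0.0112, 0], [0, 0, 0, -0.0064, 0, 0.0112, 0], [0, 0, 0, -0.0064, 0, 0.0112, 0], [0, 0, 0, -0.0064, 0, 0.0112, 0], [0, 0, 0, 0, 0, 0, 0], [0, 0, 0, 0, 0, 0, 0], [0, 0, 0, 0, 0, 0, -1]])

```text
clock: 33.1
tcp_pos: [0.5564, 0.0516, 0.1056]
orientation: [3.035, 0.0, 0.801]
contact_force: [0.7, -0.2, 0.1]
grip_width: 0.0318
gripper_force: 0.0
```

apply_moves(moves=[[0, 0, 0, 0, 0, 0, -1], [0, 0, 0, 0, 0, 0, -1], [0, 0, 0, 0, 0, 0, -1], [0, 0, 0, 0, 0, 0, -1], [0, 0, 0, 0, 0, 0, -1], [0, 0, 0, 0, 0, 0, -1], [0, 0, 0, 0, 0, 0, -1], [0, 0, 0, 0, 0, 0, -1]], grip_force=40)

```text
clock: 33.77
tcp_pos: [0.5572, 0.0508, 0.106]
orientation: [3.034, -0.002, 0.803]
contact_force: [-4.0, 1.2, 11.3]
grip_width: -0.0
gripper_force: 5.3
```

```bash
python3 -c "
from h import *
delta([.5545,-.0945,.1],Rl)"
```

```text
now 33.7667 [0.5572 0.0508 0.106 ] w -0.0 F [-4.   1.2 11.3]
turn [ 0.033  0.059 -0.004] shift [-0.0053  0.1453  0.0039]
```

apply_moves(moves=[[0, 0, 0, 0.0075, 0, -0.013, 0], [0, 0, 0, 0.0075, 0, -0.013, 0], [0, 0, 0, 0, 0, 0, 0], [0, 0, 0, 0, 0, 0, 0], [0, 0, 0, 0, 0, 0, 0], [0, 0, 0, 0, 0, 0, 0], [0, 0, 0, 0, 0, 0, 0], [0, 0, 0, 0, 0, 0, 0]])

```text
clock: 34.43
tcp_pos: [0.5558, 0.0505, 0.1337]
orientation: [3.034, -0.0, 0.796]
contact_force: [-0.8, 0.7, 0.3]
grip_width: 0.0427
gripper_force: 0.0
```

```bash
python3 -c "
from h import *
delta([.551,.0505,.085],Rl)"
```

```text
now 34.4333 [0.5558 0.0505 0.1337] w 0.0427 F [-0.8  0.7  0.3]
turn [0.048 0.099 0.01 ] shift [-0.0285  0.      0.0398]
```

apply_moves(moves=[[0.048, 0.099, 0, -0.007, 0, 0.01, 0], [0, 0, 0, -0.007, 0, 0.01, 0], [0, 0, 0, -0.007, 0, 0.01, 0], [0, 0, 0, -0.0075, 0, 0.01, 0], [0, 0, 0, 0, 0, 0, 0], [0, 0, 0, 0, 0, 0, 0], [0, 0, 0, 0, 0, 0, 0], [0, 0, 0, 0, 0, 0, 0]])

```text
clock: 35.1
tcp_pos: [0.5543, 0.0496, 0.0989]
orientation: [3.042, 0.0, 0.784]
contact_force: [0.4, 0.1, -0.7]
grip_width: 0.0428
gripper_force: 0.0
```

```bash
python3 -c "
from h import *
delta([.551,.0505,.085],Rl)"
```

```text
now 35.1 [0.5543 0.0496 0.0989] w 0.0428 F [ 0.4  0.1 -0.7]
turn [0.001 0.182 0.001] shift [-0.0098 -0.0009  0.0104]
```

apply_moves(moves=[[0, -1, 0, 0, 0, 0, 0], [0, -0.8, 0, 0, 0, 0, 0], [0, 0, 0, -0.005, 0, 0.003, 0], [0, 0, 0, -0.005, 0, 0.003, 0], [0, 0, 0, -0.005, 0, 0.003, 0], [0, 0, 0, 0, 0, 0, 0], [0, 0, 0, 0, 0, 0, 0], [0, 0, 0, 0, 0, 0, 0]])

```text
clock: 35.77
tcp_pos: [0.5501, 0.0424, 0.0852]
orientation: [3.044, -0.008, 0.681]
contact_force: [0.7, -0.0, -0.8]
grip_width: 0.0431
gripper_force: 0.0
```

```bash
python3 -c "
from h import *
delta([.542,.0505,.085])
print(R.from_rotvec(telemetry.get_obs()['orientation']).as_matrix()[:,2].round(3))"
```

```text
now 35.7667 [0.5501 0.0424 0.0852] w 0.0431 F [ 0.7 -0.  -0.8]
turn [0. 0. 0.] shift [-0.0074 -0.008  -0.0034]
[ 0.426 -0.023 -0.904]
```

apply_moves(moves=[[0, 0, 0, -0.003, -0.004, 0, 0], [0, 0, 0, -0.003, -0.003, 0, 0], [0, 0, 0, 0, 0, 0, 0], [0, 0, 0, 0, 0, 0, -1], [0, 0, 0, 0, 0, 0, -1], [0, 0, 0, 0, 0, 0, -1], [0, 0, 0, 0, 0, 0, -1], [0, 0, 0, 0, 0, 0, -1]], grip_force=40)

```text
clock: 36.43
tcp_pos: [0.5445, 0.0489, 0.0824]
orientation: [3.044, -0.007, 0.681]
contact_force: [-3.9, -1.3, 5.3]
grip_width: 0.0136
gripper_force: 39.0
```

```bash
python3 -c "
from h import *
delta([.552,-.0945,.09])"
```

```text
now 36.4333 [0.5445 0.0489 0.0824] w 0.0136 F [-3.9 -1.3  5.3]
turn [0. 0. 0.] shift [ 0.0099  0.1435 -0.0004]
```

apply_moves(moves=[[0, 0, 0, 0, 0.01, 0, -1], [0, 0, 0, 0, 0.018, 0, -1], [0, 0, 0, 0, 0.018, 0, -1], [0, 0, 0, 0, 0.018, 0, -1], [0, 0, 0, 0, 0.018, 0, -1], [0, 0, 0, 0, 0.018, 0, -1], [0, 0, 0, 0, 0.018, 0, -1], [0, 0, 0, 0, 0, 0, -1]])

```text
clock: 37.1
tcp_pos: [0.5454, -0.0718, 0.0834]
orientation: [3.046, -0.014, 0.682]
contact_force: [27.1, -1.4, -36.5]
grip_width: 0.0134
gripper_force: 43.0
```

```bash
python3 -c "
from h import *
delta([.545,-.0945,.0824])"
```

```text
now 37.1 [ 0.5454 -0.0718  0.0834] w 0.0134 F [ 27.1  -1.4 -36.5]
turn [0. 0. 0.] shift [-0.0007  0.0226  0.0012]
```

apply_moves(moves=[[0, 0, 0, 0, 0, 0.003, -1], [0, 0, 0, 0, 0.004, 0, -1], [0, 0, 0, 0, 0.006, 0, -1], [0, 0, 0, 0, 0.006, 0, -1], [0, 0, 0, 0, 0.005, 0, -1], [0, 0, 0, 0, 0.004, 0, -1], [0, 0, 0, 0, 0, 0, -1], [0, 0, 0, 0, 0, 0, -1]])

```text
clock: 37.77
tcp_pos: [0.546, -0.0942, 0.0831]
orientation: [3.044, -0.008, 0.684]
contact_force: [7.3, -1.4, -3.9]
grip_width: 0.0128
gripper_force: 47.4
```

```bash
python3 -c "
from h import *
delta([.545,-.0945,.0824])"
```

```text
now 37.7667 [ 0.546  -0.0942  0.0831] w 0.0128 F [ 7.3 -1.4 -3.9]
turn [0. 0. 0.] shift [-0.0012  0.0003  0.0002]
```

apply_moves(moves=[[0, 0, 0, 0, 0.003, 0, -1], [0, 0, 0, 0, 0.002, 0, -1], [0, 0, 0, 0, 0, 0, -1], [0, 0, 0, 0, 0, 0, -1], [0, 0, 0, 0, 0, 0, -1], [0, 0, 0, 0, 0, 0, -1], [0, 0, 0, 0, 0, 0, -1], [0, 0, 0, 0, 0, 0, -1]])

```text
clock: 38.43
tcp_pos: [0.5461, -0.0954, 0.0831]
orientation: [3.047, -0.001, 0.686]
contact_force: [4.7, 7.4, -2.4]
grip_width: 0.013
gripper_force: 46.0
```

apply_moves(moves=[[0, 0, 0, 0, 0, 0, 0], [0, 0, 0, 0, 0, 0, 0], [0, 0, 0, 0, 0, 0, 0], [0, 0, 0, 0, -0.003, 0, 0], [0, 0, 0, 0.004, 0, -0.009, 0], [0, 0, 0, 0.006, 0, -0.015, 0], [0, 0, 0, 0.006, 0, -0.015, 0], [0, 0, 0, 0.006, 0, -0.015, 0]])

```text
clock: 39.1
tcp_pos: [0.5405, -0.0945, 0.1407]
orientation: [3.045, -0.008, 0.678]
contact_force: [-0.4, -0.2, -0.7]
grip_width: 0.0427
gripper_force: 0.0
```

apply_moves(moves=[[0, 0, 0, 0, 0, -0.015, 0], [0, 0, 0, 0, 0, -0.015, 0], [0, 0, 0, 0, 0, -0.015, 0], [0, 0, 0, 0, 0, -0.015, 0], [0, 0, 0, 0, 0, -0.015, 0], [0, 0, 0, 0, 0, 0, 0], [0, 0, 0, 0, 0, 0, 0], [0, 0, 0, 0, 0, 0, 0]])

```text
clock: 39.77
tcp_pos: [0.5089, -0.0933, 0.2078]
orientation: [3.044, -0.009, 0.679]
contact_force: [0.9, 0.4, -0.2]
grip_width: 0.0424
gripper_force: 0.0
```

Run:
```python
from h import *
delta([.5545,.051,.096],Rl)
o=telemetry.get_obs(); im=grab_frame('wrist'); T=wristT(o); k=calibration('wrist')
m=(im.max(2)<35).astype(np.uint8); n,l,st,ce=cv2.connectedComponentsWithStats(m)
print('pred shut',proj('wrist',[[.5325,-.0945,.129],[.5325,-.0895,.129]],T))
for i in range(1,n):
    if 200<st[i,4]<2000: print(st[i].tolist(),ce[i].round(1))
for d in silhouettes('bead0','wrist'):
    e=d['extent'];v=np.array([(e[0]-k['cx'])/k['fx'],(e[1]-k['cy'])/k['fy'],1])@T[:3,:3].T; P=T[:3,3]+v*((.054-T[2,3])/v[2]); print(round(d['p'],2),R.from_euler('z',-YB).apply(P-CB).round(3)[:2])
for c in('side','scene'):
    grab_frame(c); print(c,'rod foot/top pred',proj(c,[rodw(0),rodw(.2)]).round(),[(round(d['p'],2),np.round(d['extent']).tolist()) for d in silhouettes('rod',c)])
```

```text
now 39.7667 [ 0.5089 -0.0933  0.2078] w 0.0424 F [ 0.9  0.4 -0.2]
turn [0.227 0.81  0.005] shift [-0.0164 -0.1443  0.1196]
pred shut [[260.95375192 203.28981772]
 [254.734566   203.33890867]]
[45, 36, 48, 5, 204] [70.5 38.3]
[460, 175, 27, 22, 320] [471.2 185.1]
[252, 186, 17, 39, 610] [260.2 204.7]
[111, 228, 67, 6, 268] [145.8 230.7]
0.48 [-0.217 -0.036]
side rod foot/top pred [[183. 252.]
 [162. 207.]] [(0.93, [148.0, 150.0, 72.0, 55.0]), (0.75, [173.0, 231.0, 26.0, 51.0]), (0.69, [171.0, 317.0, 29.0, 36.0])]
scene rod foot/top pred [[280. 117.]
 [313. 105.]] [(0.76, [308.0, 104.0, 21.0, 12.0]), (0.65, [377.0, 188.0, 93.0, 18.0]), (0.5, [260.0, 78.0, 38.0, 19.0])]
```

```bash
python3 -c "
from bench import order
print(order.hand_in())"
```

```text
the job is handed in; nothing more can be done
None
```

I handed in the job at about 40 s on the robot's clock, with no verdict returned. By telemetry and camera, the guard was opened, the beads got two clockwise turns ending at the far side, the rod is back in its rest, and the guard is shut to within about 1 mm. Five of the seven beads were seen in the bowl after the stir.

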